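# Find and mark a robot link's balance point

### The job

The white link tube lies lopsided across the knife-edge stand: without lifting it off the stand or pressing it hard onto the edge, slide it lengthwise until it balances level on the edge by itself. Then pick the orange marker saddle off its dock and set it gently astride the tube, right over the edge, so that the tube stays level there, and leave everything else where it is.

Things in the scene. Friction and masses are not known exactly. Their poses are not given: they have to be found in the camera images.
- link: White square tube, blue caps, 20 x 20 x 260 mm, loose, 0.2-0.4 kg. Origin: underside centre at mid-length; y along it, z up. Hidden weights put its balance point up to 15 mm from mid-length, either way. Starts 28-42 mm off-centre towards the stand's -y, tipped about 0.13 rad, -y end low; must go 13-57 mm to +y. A finger held against it can keep it from tipping: back off to see its true lean.
- stand: Knife-edge stand fixed on the bench, base 90 (x) x 170 (y) x 12 mm. Origin: on the bench under the edge. The tube lies along y on a small rocker plate on the edge. At y = +72 and -72 mm forked rests, 12 mm long, floors 80 mm above the bench (10 mm below the plate's top) catch the tipped tube; their cheeks (tops 104 mm up, 31 mm over the outsides) guide it with 1.7 mm play each side.
- edge (a point): Middle of the steel rocker plate's top, right over the brass knife edge, 90 mm above the bench; axes as the stand's, it does not rock. The edge runs along x; the plate, 34 (x) x 36 (y) x 5 mm, rocks on it about x, damped, with a weak centring pull: within 13 mm of balance the tube leans about 0.1 rad per 10 mm (0.08 for a light tube, 0.14 for a heavy one), farther off it lies on a rest.
- marker: Orange saddle, 20 g, loose, astride the dock. Origin: middle of the crown's underside, which rests on the tube's top. Crown 32 (x) x 18 (y) x 4 mm; legs reach 10 mm below the origin, 26 mm apart inside (3 mm play each side on the tube); upright grip tab 10 (x) x 18 (y) mm, its top 36 mm above the origin. It straddles the tube, y along the tube.
- marker_spare: Blue saddle of the same shape on the same dock, to be left there.
- dock: Fixed dock: base 70 x 130 x 10 mm with an upright aluminium rail 20 (x) x 120 (y) mm, its top 60 mm above the bench, on which the two saddles hang 64 mm apart, 32 mm either side of the middle. Origin: on the bench under its middle; y along the rail.
- spare_link: Dark grey tube of the same size lying on the bench, to be left alone. Origin: centre of its underside.
- bottle: White bottle with a blue cap, 60 mm across, 140 mm high, to be left alone. Origin: centre of its underside.
- jar: Amber jar, 64 mm across, 80 mm high, to be left alone. Origin: centre of its underside.
- driver: Green-handled screwdriver lying on the bench, to be left alone.
Things that resemble listed ones, but are neither listed nor needed, are in the scene too. What is shaped like the stand but purple or red is not meant. Of the things that look like the marker, the smaller one is meant.

How it is judged (in metres and radians):
On the way:
1. The tube lies level and at rest on the knife edge with the robot not touching it, before the marker is on it (angle between link's own z axis and vertical below 0.04 rad and linear speed of link below 0.01 m/s and angular speed of link below 0.05 rad/s and z of link in the frame of edge between -0.004 and 0.004 m and contact force between link and the arm below 0.05 N and contact force between link and the fingers below 0.05 N and distance between marker and link above 0.05 m and horizontal distance between link and edge below 0.05 m), for 0.4 s.
At the end, for the whole second after the job is handed in: The white tube lies balanced on the knife edge, at rest and level within 0.04 rad, and the orange saddle sits astride it, fully down on its top face and centred over the edge within 8 mm along the tube, released and at rest (angle between link's own z axis and vertical below 0.04 rad and linear speed of each of link, marker below 0.01 m/s and angular speed of link below 0.05 rad/s and z of link in the frame of edge between -0.004 and 0.004 m and z of marker in the frame of link between 0.018 and 0.023 m and x of marker in the frame of link between -0.005 and 0.005 m and y of marker in the frame of edge between -0.008 and 0.008 m and angle between the y axis of marker and the y axis of link, either way round below 0.25 rad and angle between the z axis of marker and the z axis of link, either way round below 0.1 rad and horizontal distance between link and edge below 0.05 m); the robot touches nothing.
It fails at once if the tube is lifted off the stand (its middle more than 25 mm above the height of the edge) (z of link in the frame of edge above 0.025 m).
It fails at once if the tube falls off the stand (z of link in the frame of edge below -0.03 m).
It fails at once if the tube is pressed on the stand with more than 20 N (contact force between link and stand above 20 N).
It fails at once if a bystander (blue saddle, spare tube, bottle, jar, screwdriver) is moved by more than 25 mm (distance of any of marker_spare, spare_link, bottle, jar, driver from where it was at the start of the episode above 0.025 m).
It also fails if it takes over 72 s, if anything falls off the work surface, if the arm or the gripper's body presses on something with over 40 N, if the wrist force passes 120 N, or if a joint passes its speed limit or range.

### The arm

A 6-joint arm with a two-finger parallel gripper is mounted at the origin on the work surface. World frame = base frame: x ahead of the robot, y to its left, z up, the work surface at z = 0. Lengths are in mm, angles in rad, forces in N, time in s.
With the tool pointing down it reaches from about 350 to 775 mm from the base axis. Payload 7.3 kg.
Tool frame: the origin (TCP) lies on the centre line of the jaws, within the pads' length; the fingertips stand 22 mm ahead of it and the grasp point (between the pads) lies 3 mm ahead of it; x points along the fingers, z is the direction in which the jaws open and shut, and the axes are right-handed (so a half turn about x gives the same grasp; the last joint's range is limited). The gripper opens to 92 mm and grips with 3 to 60 N. Pads are 19 mm wide; open, the fingers measure 130 mm over their backs; the gripper's body (75 mm by 190 mm) begins 47 mm behind the grasp point.
Start: joints at [1.176, 0.342, 1.524, -0, 1.275, -0.146], TCP at [129.261, 508.859, 216.241] pointing down, gripper open.
Joint ranges: [-2.53, 2.53], [-0.77, 2.02], [0.04, 2.7], [-1, 4.14], [0.28, 2.66], [-3.11, 3.11]. Speed limits (rad/s): [2.57, 2.57, 3.14, 3.14, 3.14, 3.14].

### API

Orientations are given as [roll, pitch, yaw] about the fixed x, y, z axes, in that order (R = Rz(yaw) Ry(pitch) Rx(roll)).
In Python, from plant import readout, imaging, bot gives the robot as it stands.
- The arm moves only by the tool arm_command, never from a script. Its argument "plan" is a list of rows, each an object of numbers: "tx", "ty", "tz": the shift along the tool's x, y, z in cm; "wx", "wy", "wz": the turn, a rotation vector about the tool's x, y, z in rad; "jaw": the opening, from -1 (shut) to 1 (fully open). In form: [{"tx": .., "ty": .., "tz": .., "wx": .., "wy": .., "wz": .., "jaw": ..}, ...]. A call has 1 to 20 rows; each row shifts and turns the commanded pose from where the row before left it, along the tool's axes as they then stand; what a row does not reach is not made up. A row lasts 1/10 s, in which the tool goes at most 50 mm and 8.59 degrees, less where a joint would pass 70% of its speed; a pose out of reach is approached as far as the arm can. A call with a gripper value outside its range is refused whole. The fingers move at their own pace and stop on an object; the grip force is fixed at half the most. Time passes only in rows, so rows that do not move let the fingers close. It gives the time, the measured TCP pose, the force and the opening at its end, in the units of the state.
- readout.get_obs(): the state, without advancing time (a new reading comes with each control period).
- imaging.capture(name): name is "scene" or "side" or "wrist"; returns the picture (400x640x3 uint8, blue, green, red); there is no depth.
- imaging.get_calibration(name): a dict with "fx", "fy", "cx", "cy" (pixels), "position" and "rotation" of the camera in the world; the wrist camera has in their place "mount" (4x4, takes a point from camera to tool coordinates, whose origin is the TCP and whose axes are the tool frame's). Camera axes: x right, y up, looking along -z (the intrinsics and any distortion apply to the point x, -y, -z); pixel columns grow to the right and rows downward; lengths in mm; the calibration is good to about 2 mm. A picture is of the moment at which its call begins: read the wrist's pose just before it. get_calibration takes no time and is no camera call.
- bot.close_job(): hands the job in, once; it reports no verdict.
The state is a dict: "time": time; "joint_positions": joint angles; "dq": joint speeds; "tau": joint torques, N m; "tool_pos": TCP position; "tcp_rot": TCP orientation; "contact_force": force on the tool from outside, world axes, zero at the start; "moment": the same for the moment, N m; "grip_width": finger opening in mm.
Only numpy, scipy, OpenCV 4.12 (cv2) and the standard library are available. Lean on these libraries where they do the work, as an engineer would, in place of code of your own. Each camera call takes 0.05 s, during which the arm holds its last target.

## Working session

There is one attempt and no reset: what is moved stays moved. The work goes in short steps, Python scripts to look and compute and a tool call to move; the robot and the scene stay as the last step left them, time stands still between calls to the robot, and variables do not carry over. Pictures are saved under pics/ and viewed, and the job is handed in when it is done.

Besides the shell and the picture viewer there is one more tool, called after "Emit:" as name(argument=value, ...) on one line, values as JSON. arm_command: Moves the arm, as the interface text tells. Its arguments: {"type":"object","properties":{"plan":{"type":"array"}},"required":["plan"]}

```bash
ls; mkdir -p pics; python3 - <<'E'
from plant import readout, imaging, bot
import cv2
print(readout.get_obs())
for n in ("scene","side","wrist"):
    im=imaging.capture(n); cv2.imwrite(f"pics/{n}0.png",im)
    print(n,imaging.get_calibration(n))
E
```

```text
pics
{'time': 0.0, 'joint_positions': array([ 1.17597510e+00,  3.42711343e-01,  1.52499847e+00, -3.66645600e-06,
        1.27540603e+00, -1.45993894e-01]), 'dq': array([ 0.00097057,  0.00170182,  0.00079057, -0.00107423, -0.00094039,
       -0.00089261]), 'tau': array([ 1.20613977e-04, -4.31247103e+01, -2.44214165e+01,  7.18348590e-02,
        5.60313673e-02, -1.62946899e-04]), 'tool_pos': array([129.10471945, 508.44770138, 215.55735887]), 'tcp_rot': array([ 2.99790052,  1.56927313, -1.96331473]), 'contact_force': array([1.06496299, 0.7597824 , 0.48501064]), 'moment': array([ 0.04832746, -0.01808753, -0.00578226]), 'grip_width': 91.84141726123165}
scene {'fx': 436.5218522870286, 'fy': 436.5218522870286, 'cx': 324.7013076519313, 'cy': 202.1203936293731, 'position': array([1039.28617164, -303.96454597, 1016.02763138]), 'rotation': array([ 0.55058814, -0.01270231,  1.03539873])}
side {'fx': 469.9256528530167, 'fy': 469.9256528530167, 'cx': 317.7129137982012, 'cy': 195.62769860662445, 'position': array([236.08363503, 803.94705992, 971.47107682]), 'rotation': array([ 0.79532448,  0.02085255, -2.76654408])}
wrist {'fx': 360.71820808968613, 'fy': 360.71820808968613, 'cx': 324.38313970840073, 'cy': 199.80896432557682, 'mount': array([[-8.92407490e-04,  2.84158935e-01, -9.58776774e-01,
        -1.68286500e+02],
       [-3.19191253e-04,  9.58777026e-01,  2.84159307e-01,
         7.75269368e+01],
       [ 9.99999551e-01,  5.59619054e-04, -7.64918752e-04,
         2.45267231e-01],
       [ 0.00000000e+00,  0.00000000e+00,  0.00000000e+00,
         1.00000000e+00]])}
```

View pics/scene0.png

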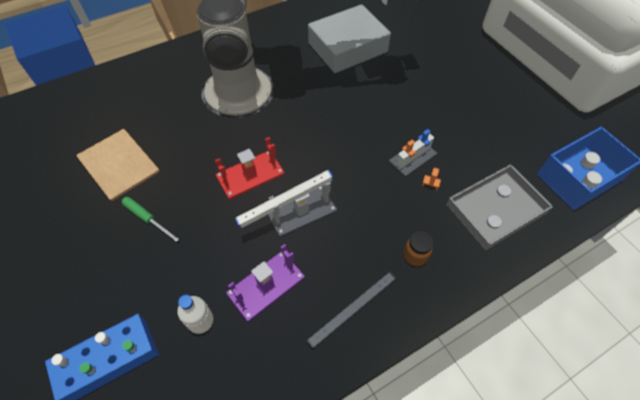

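View pics/side0.png

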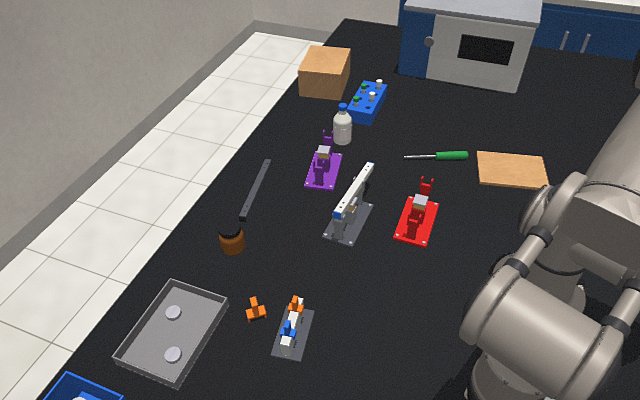

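View pics/wrist0.png

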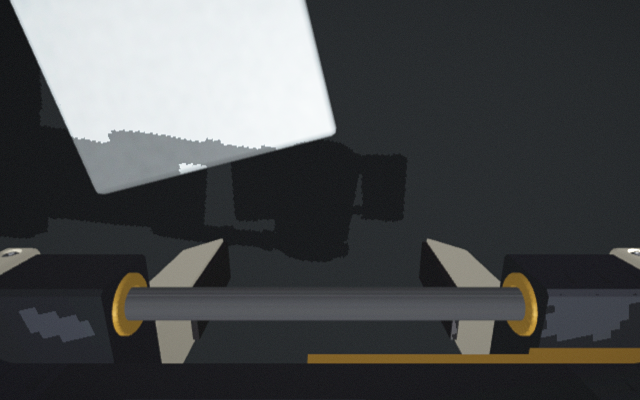

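```bash
cat > h.py <<'E'
import numpy as np, cv2
from scipy.spatial.transform import Rotation as R
from plant import readout, imaging, bot
F=np.diag([1.,-1,-1])
def rpy(a): return R.from_euler('xyz',a).as_matrix()
def cam(n,obs=None):
    c=imaging.get_calibration(n)
    K=(c['fx'],c['fy'],c['cx'],c['cy'])
    if n=='wrist':
        T=np.eye(4);T[:3,:3]=rpy(obs['tcp_rot']);T[:3,3]=obs['tool_pos']
        M=T@c['mount'];return K,M[:3,3],M[:3,:3]
    return K,np.array(c['position']),rpy(c['rotation'])
def ray(cm,u,v):
    K,p,Rm=cm
    d=Rm@(F@np.array([(u-K[2])/K[0],(v-K[3])/K[1],1]))
    return p,d/np.linalg.norm(d)
def plane(cm,u,v,z):
    p,d=ray(cm,u,v);return p+d*(z-p[2])/d[2]
def proj(cm,P):
    K,p,Rm=cm;q=F@(Rm.T@(np.asarray(P,float)-p))
    return np.array([K[2]+K[0]*q[0]/q[2],K[3]+K[1]*q[1]/q[2]])
def tri(*ru):
    A=np.zeros((3,3));b=np.zeros(3);
    for p,d in ru:
        M=np.eye(3)-np.outer(d,d);A+=M;b+=M@p
    x=np.linalg.solve(A,b)
    return x,[np.linalg.norm((np.eye(3)-np.outer(d,d))@(x-p)) for p,d in ru]
def crop(im,x0,y0,x1,y1,s,name):
    cv2.imwrite(name,cv2.resize(im[y0:y1,x0:x1],None,fx=s,fy=s,interpolation=cv2.INTER_CUBIC))
E
python3 - <<'E'
from h import *
o=readout.get_obs()
print(imaging.get_calibration('scene').keys())
print(proj(cam('scene'),[0,0,0]),proj(cam('side'),[0,0,0]))
s=cv2.imread('pics/scene0.png');d=cv2.imread('pics/side0.png')
crop(s,220,160,350,250,6,'pics/s_st.png')
crop(d,310,150,390,250,6,'pics/d_st.png')
crop(s,380,120,460,200,7,'pics/s_dk.png')
crop(d,235,280,325,370,6,'pics/d_dk.png')
E
```

```text
dict_keys(['fx', 'fy', 'cx', 'cy', 'position', 'rotation'])
[237.5999789   89.51075075] [537.03231745 287.06672888]
```

View pics/s_st.png

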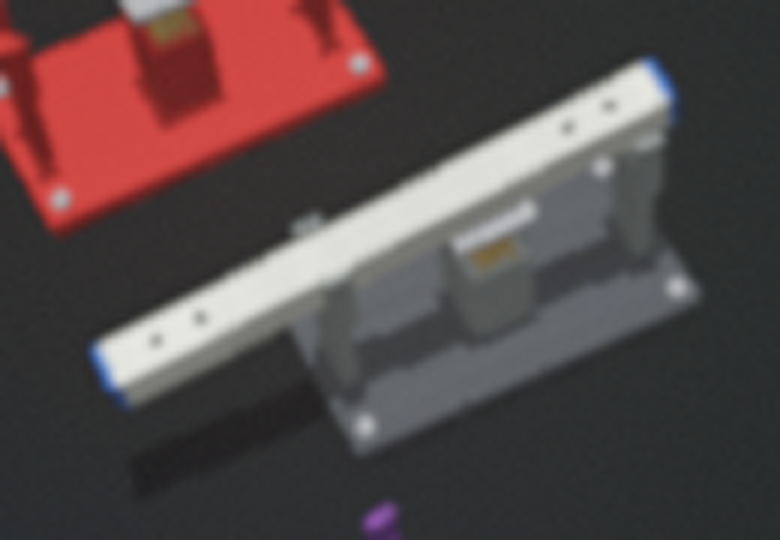

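View pics/d_st.png

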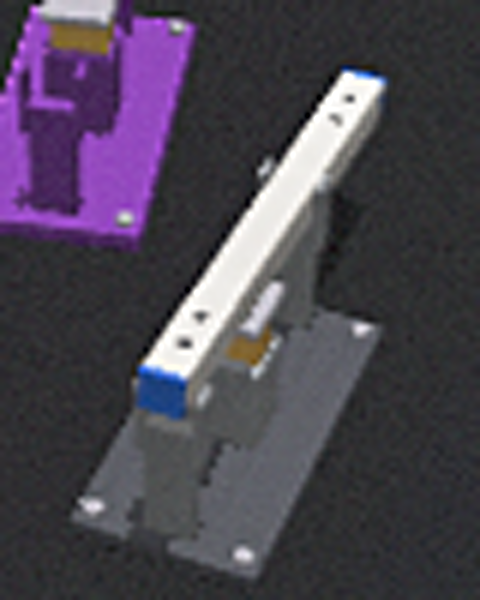

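View pics/s_dk.png

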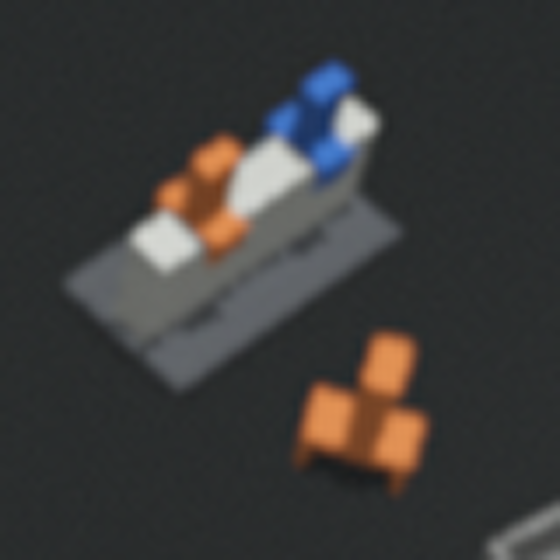

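View pics/d_dk.png

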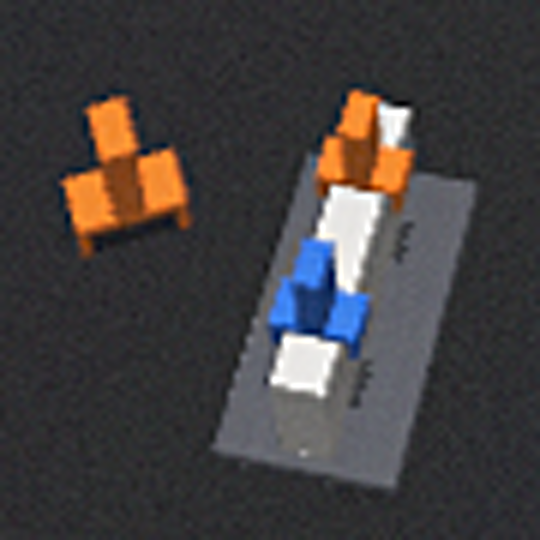

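```bash
python3 - <<'E'
from h import *
sc,sd=cam('scene'),cam('side')
S=lambda u,v:(220+u/6,160+v/6)
D=lambda u,v:(310+u/6,150+v/6)
for n,a in (('s -y+x?',S(366,426)),('s +y',S(677,287)),('s +y-x',S(601,167))): print(n,plane(sc,*a,13).round(1))
for n,a in (('d',D(92,506)),('d',D(243,554)),('d',D(360,328))): print(n,plane(sd,*a,13).round(1))
def T(a,b): 
    x,e=tri(ray(sc,*a),ray(sd,*b));print(x.round(1),np.round(e,1))
    return x
# tube +y end top corners: 
p=T(S(648,58),D(188,378)); q=T(S(677,95),D(142,368))
# -y end
r=T(S(94,345),D(385,80)); s=T(S(122,392),D(343,70))
a=(p+q)/2;b=(r+s)/2;print(a,b,np.linalg.norm(a-b),(a+b)/2)
# tops of dock objects: orange tab top centre, blue tab top
S2=lambda u,v:(380+u/7,120+v/7)
D2=lambda u,v:(235+u/6,280+v/6)
T(S2(218,155),D2(362,100))
T(S2(328,80),D2(317,247))
print('rail top ends')
T(S2(345,110),D2(303,350))
for a in [S2(180,390),S2(402,231),S2(65,283)]:print('dock base',plane(sc,*a,10).round(1))
for a in [D2(477,185),D2(395,487),D2(214,448)]:print('dock base d',plane(sd,*a,10).round(1))
E
```

```text
s -y+x? [ 534.6 -121.3   13. ]
s +y [542.5  30.8  13. ]
s +y-x [470.2  33.9  13. ]
d [539.3  32.5  13. ]
d [467.1  35.3  13. ]
d [ 459.6 -116.1   13. ]
[493.3  41.6 121.6] [1.2 1.2]
[514.2  42.4 120.4] [2. 2.]
[ 481.  -212.6   83.6] [0.3 0.3]
[ 503.8 -212.7   82.1] [2.2 2.2]
[503.73501792  41.97856948 120.9727949 ] [ 492.40772005 -212.66345315   82.8346357 ] 257.7312292973441 [498.07136898 -85.34244183 101.9037153 ]
[512.  292.1  97.1] [2.3 2.3]
[503.  352.5  96.7] [2.3 2.3]
rail top ends
[500.4 373.4  63. ] [1.3 1.3]
dock base [554.4 263.9  10. ]
dock base [535.5 392.1  10. ]
dock base [487.1 254.7  10. ]
dock base d [480.1 259.3  10. ]
dock base d [461.8 384.7  10. ]
dock base d [529.  394.4  10. ]
```

```bash
cat >> h.py <<'E'
def go(P,yaw,obs=None):
    """shift in tool axes (cm) then turn wx: to P with tool x down, tool z axis at angle yaw in xy (mod pi)"""
    o=obs or readout.get_obs(); Rm=rpy(o['tcp_rot'])
    d=Rm.T@(np.asarray(P)-o['tool_pos'])/10
    z=np.array([np.cos(yaw),np.sin(yaw),0]); 
    if z@Rm[:,2]<0: z=-z
    x=np.array([0,0,-1.]);y=np.cross(z,x)
    Rt=np.stack([x,y,z],1)
    w=R.from_matrix(Rm.T@Rt).as_rotvec()
    print('shift cm',d.round(2),'turn',w.round(3),'turn about world z of tool z now',np.arctan2(Rm[1,2],Rm[0,2]).round(3))
E
python3 - <<'E'
from h import *
o=readout.get_obs();print(rpy(o['tcp_rot']).round(3))
go([505,320,220],.147)
sc=cam('scene')
for n,a,z in (('bottle',(186,300),140),('purple',(262,272),90),('purple fork -y',(236,292),104),('red',(246,157),90),('jar',(421,240),80),('driver tip',(177,239),5),('driver h',(125,200),20),('spare',(352,310),20),('big orange',(432,178),15)): print(n,plane(sc,*a,z).round(0))
E
```

```text
[[-0.    -0.969  0.246]
 [-0.001  0.246  0.969]
 [-1.     0.    -0.001]]
shift cm [ -0.43 -41.07  -9.02] turn [ 1.175e+00 -1.000e-03  1.000e-03] turn about world z of tool z now 1.322
bottle [ 642. -388.  140.]
purple [ 644. -221.   90.]
purple fork -y [ 664. -292.  104.]
red [ 331. -112.   90.]
jar [759. 145.  80.]
driver tip [ 416. -361.    5.]
driver h [ 246. -438.   20.]
spare [805. -76.  20.]
big orange [600. 320.  15.]
```

Emit:
arm_command(plan=[{"ty": -4.6, "tz": -1.0}, {"ty": -4.6, "tz": -1.0}, {"ty": -4.6, "tz": -1.0}, {"ty": -4.6, "tz": -1.0}, {"ty": -4.6, "tz": -1.0}, {"ty": -4.6, "tz": -1.0}, {"ty": -4.6, "tz": -1.0}, {"ty": -4.6, "tz": -1.0}, {"ty": -4.3, "tz": -1.0}, {"wx": 0.147}, {"wx": 0.147}, {"wx": 0.147}, {"wx": 0.147}, {"wx": 0.147}, {"wx": 0.147}, {"wx": 0.147}, {"wx": 0.146}, {}])

```text
invalid input at $.plan[0]: expected keys tx, ty, tz, wx, wy, wz, jaw
```

```bash
python3 - <<'E'
from h import *
o=readout.get_obs();print(o['time'],o['tool_pos'],rpy(o['tcp_rot']).round(3).tolist(),o['contact_force'])
cv2.imwrite('pics/w1.png',imaging.capture('wrist'))
np.save('o1.npy',np.array([o['tool_pos'],o['tcp_rot']]))
E
```

```text
0.15 [129.14049411 508.54783209 215.7009961 ] [[-0.0, -0.969, 0.246], [-0.001, 0.246, 0.969], [-1.0, 0.0, -0.001]] [-0.0962999   0.28082656  0.66969467]
```

View pics/w1.png

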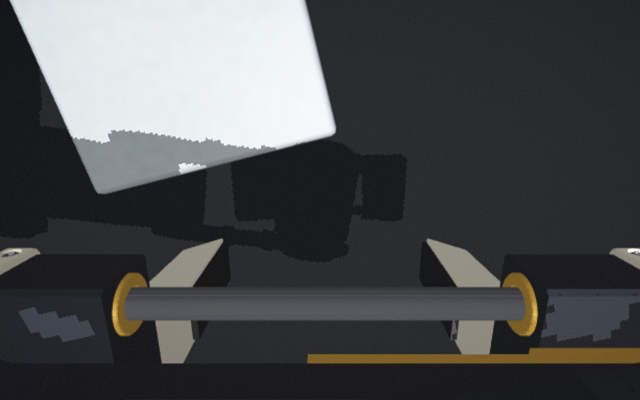

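All keys are required.

Emit:
arm_command(plan=[{"tx": 0, "ty": -4.6, "tz": -1.0, "wx": 0, "wy": 0, "wz": 0, "jaw": 1}, {"tx": 0, "ty": -4.6, "tz": -1.0, "wx": 0, "wy": 0, "wz": 0, "jaw": 1}, {"tx": 0, "ty": -4.6, "tz": -1.0, "wx": 0, "wy": 0, "wz": 0, "jaw": 1}, {"tx": 0, "ty": -4.6, "tz": -1.0, "wx": 0, "wy": 0, "wz": 0, "jaw": 1}, {"tx": 0, "ty": -4.6, "tz": -1.0, "wx": 0, "wy": 0, "wz": 0, "jaw": 1}, {"tx": 0, "ty": -4.6, "tz": -1.0, "wx": 0, "wy": 0, "wz": 0, "jaw": 1}, {"tx": 0, "ty": -4.6, "tz": -1.0, "wx": 0, "wy": 0, "wz": 0, "jaw": 1}, {"tx": 0, "ty": -4.6, "tz": -1.0, "wx": 0, "wy": 0, "wz": 0, "jaw": 1}, {"tx": 0, "ty": -4.3, "tz": -1.0, "wx": 0, "wy": 0, "wz": 0, "jaw": 1}, {"tx": 0, "ty": 0, "tz": 0, "wx": 0.147, "wy": 0, "wz": 0, "jaw": 1}, {"tx": 0, "ty": 0, "tz": 0, "wx": 0.147, "wy": 0, "wz": 0, "jaw": 1}, {"tx": 0, "ty": 0, "tz": 0, "wx": 0.147, "wy": 0, "wz": 0, "jaw": 1}, {"tx": 0, "ty": 0, "tz": 0, "wx": 0.147, "wy": 0, "wz": 0, "jaw": 1}, {"tx": 0, "ty": 0, "tz": 0, "wx": 0.147, "wy": 0, "wz": 0, "jaw": 1}, {"tx": 0, "ty": 0, "tz": 0, "wx": 0.147, "wy": 0, "wz": 0, "jaw": 1}, {"tx": 0, "ty": 0, "tz": 0, "wx": 0.147, "wy": 0, "wz": 0, "jaw": 1}, {"tx": 0, "ty": 0, "tz": 0, "wx": 0.146, "wy": 0, "wz": 0, "jaw": 1}, {"tx": 0, "ty": 0, "tz": 0, "wx": 0, "wy": 0, "wz": 0, "jaw": 1}])

```text
time: 2.0
tool_pos: [505.3, 320.4, 215.9]
tcp_rot: [-2.984, 1.57, -2.838]
contact_force: [-0.1, 0.3, 0.8]
grip_width: 91.8
```

```bash
python3 - <<'E'
from h import *
o=readout.get_obs();print(o['time'],o['tool_pos'],rpy(o['tcp_rot']).round(3).tolist(),o['contact_force'])
cv2.imwrite('pics/w2.png',imaging.capture('wrist'))
np.save('o2.npy',np.array([o['tool_pos'],o['tcp_rot']]))
E
```

```text
2.0 [505.3388019  320.38068013 215.9460421 ] [[-0.0, -0.145, 0.989], [-0.0, 0.989, 0.145], [-1.0, -0.0, -0.001]] [-0.0682865   0.34814039  0.78275082]
```

View pics/w2.png

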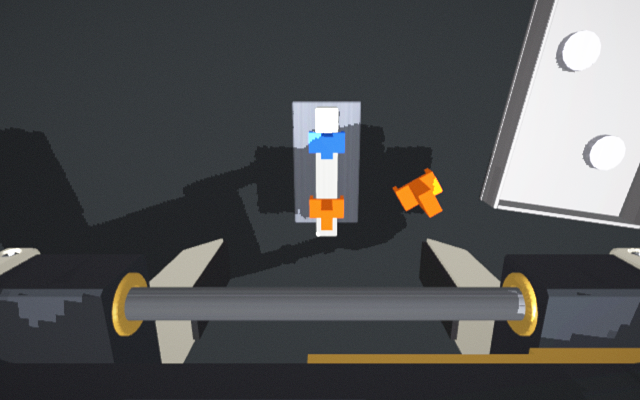

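```bash
python3 - <<'E'
from h import *
w=cv2.imread('pics/w2.png');crop(w,285,95,455,240,4.5,'pics/w2c.png')
E
```

```text
(no output)
```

View pics/w2c.png

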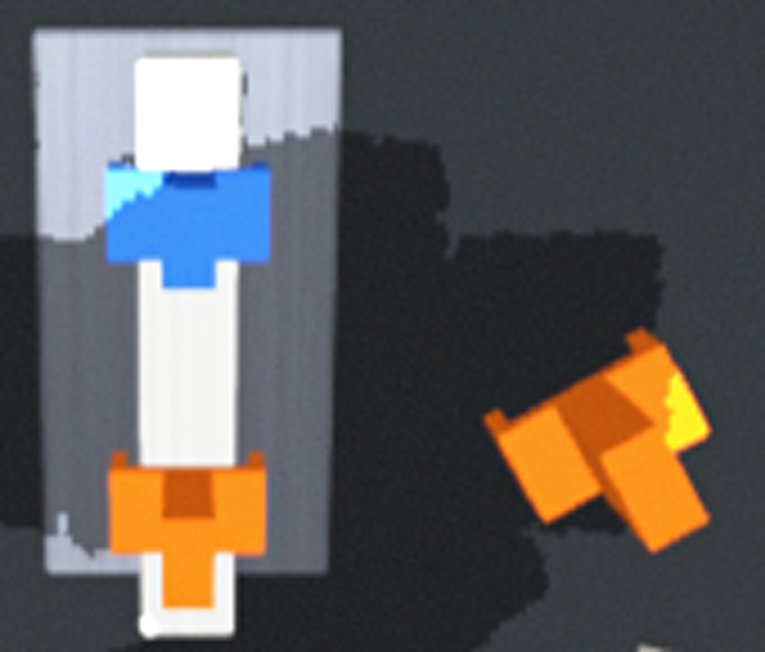

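```bash
python3 - <<'E'
from h import *
a=np.load('o2.npy');wc=cam('wrist',dict(tool_pos=a[0],tcp_rot=a[1]))
W=lambda u,v:(285+u/4.5,95+v/4.5)
S2=lambda u,v:(380+u/7,120+v/7)
D2=lambda u,v:(235+u/6,280+v/6)
sc,sd=cam('scene'),cam('side')
r=[ray(wc,*W(188,562)),ray(sc,*S2(218,155)),ray(sd,*D2(362,100))]
for c in ([0,1,2],[0,1],[0,2]):
    x,e=tri(*[r[i] for i in c]);print(x.round(1),np.round(e,1))
print('at z96',plane(wc,*W(188,562),96),'crown front/back edges at z64',plane(wc,*W(188,466),64),plane(wc,*W(188,553),64))
print('rail ends z60',plane(wc,*W(188,636),60),plane(wc,*W(188,56),60))
x=plane(wc,*W(188,562),96)
print('other views of it',proj(sc,x),proj(sd,x))
E
```

```text
[511.3 293.3  96.2] [2.  2.1 3. ]
[511.3 295.   93.9] [0.9 0.9]
[508.8 297.1 105.4] [1.9 1.9]
at z96 [510.51292586 295.2438007   96.        ] crown front/back edges at z64 [509.29249731 304.64208308  64.        ] [512.07025295 285.91664338  64.        ]
rail ends z60 [515.06676783 265.86289056  60.        ] [497.34846217 385.3057457   60.        ]
other views of it [410.89068021 141.25693112] [294.41872025 298.61494226]
```

Emit:
arm_command(plan=[{"tx": -0.25, "ty": -4.5, "tz": -0.73, "wx": 0, "wy": 0, "wz": 0, "jaw": -1}, {"tx": -0.25, "ty": -4.5, "tz": -0.73, "wx": 0, "wy": 0, "wz": 0, "jaw": -1}, {"tx": -0.25, "ty": -4.5, "tz": -0.73, "wx": 0, "wy": 0, "wz": 0, "jaw": -1}, {"tx": -0.25, "ty": -4.5, "tz": -0.73, "wx": 0, "wy": 0, "wz": 0, "jaw": -1}, {"tx": -0.25, "ty": -4.5, "tz": -0.73, "wx": 0, "wy": 0, "wz": 0, "jaw": -1}, {"tx": -0.25, "ty": -4.5, "tz": -0.73, "wx": 0, "wy": 0, "wz": 0, "jaw": -1}, {"tx": -0.25, "ty": -4.5, "tz": -0.73, "wx": 0, "wy": 0, "wz": 0, "jaw": -1}, {"tx": -0.25, "ty": -4.5, "tz": -0.73, "wx": 0, "wy": 0, "wz": 0, "jaw": -1}, {"tx": 0, "ty": 0, "tz": 0, "wx": 0.1, "wy": 0, "wz": 0, "jaw": -1}, {"tx": 0, "ty": 0, "tz": 0, "wx": 0.1, "wy": 0, "wz": 0, "jaw": -1}, {"tx": 0, "ty": 0, "tz": 0, "wx": 0, "wy": 0, "wz": 0, "jaw": -1}])

```text
time: 3.15
tool_pos: [500.3, -44.8, 236.2]
tcp_rot: [2.391, 1.571, 2.339]
contact_force: [-0.4, 0.7, 0.2]
grip_width: 8.4
```

```bash
python3 - <<'E'
from h import *
o=readout.get_obs();print(o['time'],o['tool_pos'],rpy(o['tcp_rot']).round(3).tolist(),o['contact_force'])
w=imaging.capture('wrist');cv2.imwrite('pics/w3.png',w)
np.save('o3.npy',np.array([o['tool_pos'],o['tcp_rot']]))
E
```

```text
3.15 [500.28703406 -44.76676743 236.15007931] [[-0.0, 0.051, 0.999], [0.0, 0.999, -0.051], [-1.0, 0.0, -0.0]] [-0.36227889  0.68920436  0.22142305]
```

View pics/w3.png

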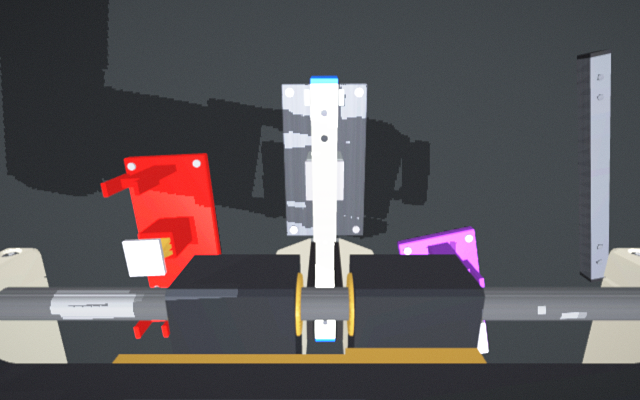

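```bash
python3 - <<'E'
from h import *
a=np.load('o3.npy');wc=cam('wrist',dict(tool_pos=a[0],tcp_rot=a[1]))
p=[plane(wc,u,v,13) for u,v in ((289,92),(358.5,92),(293,230),(355.5,229.5))]
for q in p:print(q.round(1))
print('c',np.mean(p,0).round(1), 'yaw', [np.arctan2(-(d:=p[i]-p[j])[0],d[1]).round(3) for i,j in ((0,2),(1,3))])
# plate y extents (rows) visible sides
w=cv2.imread('pics/w3.png');crop(w,280,70,370,245,3.4,'pics/w3c.png')
print('tube end +y',plane(wc,324,82,121),'-y',plane(wc,325,335,83))
E
```

```text
[466.9  35.5  13. ]
[539.   31.7  13. ]
[ 459.3 -117.8   13. ]
[ 531.7 -120.9   13. ]
c [499.2 -42.9  13. ] yaw [np.float64(-0.049), np.float64(-0.048)]
tube end +y [503.7782351   40.43522447 121.        ] -y [ 491.702607   -209.72314576   83.        ]
```

View pics/w3c.png

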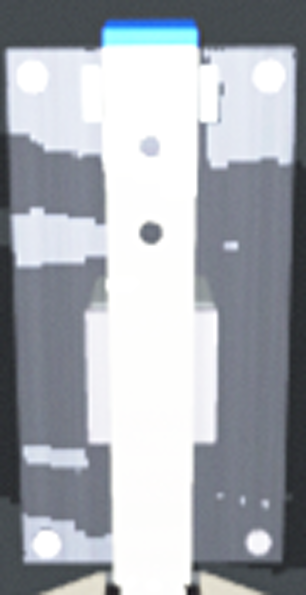

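Emit:
arm_command(plan=[{"tx": 0, "ty": -4.1, "tz": 0, "wx": 0, "wy": 0, "wz": 0, "jaw": -1}, {"tx": 0, "ty": -4.1, "tz": 0, "wx": 0, "wy": 0, "wz": 0, "jaw": -1}, {"tx": 0, "ty": -4.1, "tz": 0, "wx": 0, "wy": 0, "wz": 0, "jaw": -1}, {"tx": 0, "ty": -4.1, "tz": 0, "wx": 0, "wy": 0, "wz": 0, "jaw": -1}, {"tx": 0, "ty": -4.1, "tz": 0, "wx": 0, "wy": 0, "wz": 0, "jaw": -1}, {"tx": 3.8, "ty": 0, "tz": 0, "wx": 0, "wy": 0, "wz": 0, "jaw": -1}, {"tx": 3.8, "ty": 0, "tz": 0, "wx": 0, "wy": 0, "wz": 0, "jaw": -1}, {"tx": 3.8, "ty": 0, "tz": 0, "wx": 0, "wy": 0, "wz": 0, "jaw": -1}, {"tx": 3.8, "ty": 0, "tz": 0, "wx": 0, "wy": 0, "wz": 0, "jaw": -1}, {"tx": 0, "ty": 0, "tz": 0, "wx": 0, "wy": 0, "wz": 0, "jaw": -1}, {"tx": 0, "ty": 0, "tz": 0, "wx": 0, "wy": 0, "wz": 0, "jaw": -1}])

```text
time: 4.3
tool_pos: [489.9, -248.7, 84.7]
tcp_rot: [2.383, 1.57, 2.333]
contact_force: [-0.2, 0.6, 0.7]
grip_width: 0.5
```

```bash
python3 - <<'E'
from h import *
o=readout.get_obs();print(o['time'],o['tool_pos'],o['contact_force'],o['grip_width'])
s=imaging.capture('scene');d=imaging.capture('side');w=imaging.capture('wrist')
cv2.imwrite('pics/s4.png',s);cv2.imwrite('pics/d4.png',d);cv2.imwrite('pics/w4.png',w)
crop(s,200,140,350,250,5,'pics/s4c.png');crop(d,310,110,420,250,4,'pics/d4c.png')
E
```

```text
4.3 [ 489.89233967 -248.73018824   84.68095801] [-0.18592364  0.63884147  0.73763388] 0.5250153078734422
```

View pics/s4c.png

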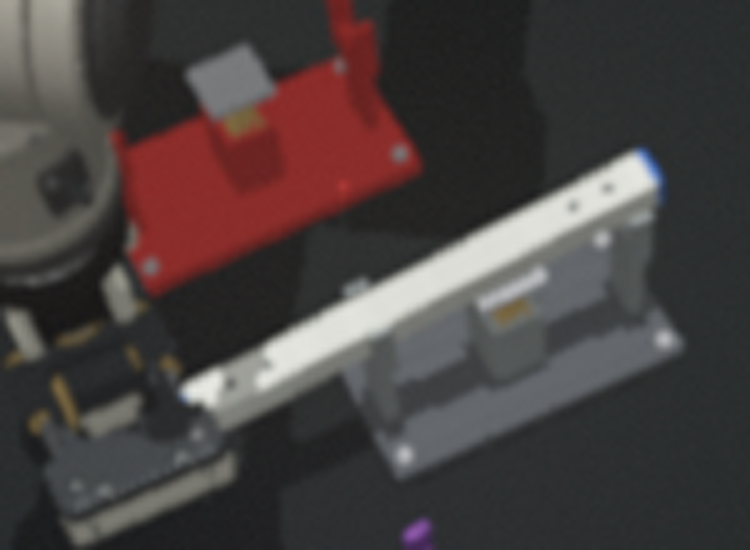

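View pics/d4c.png

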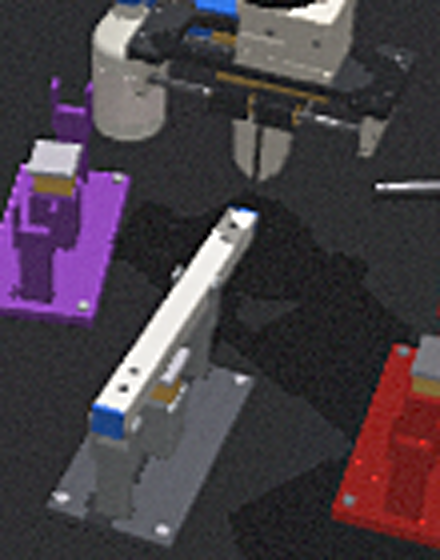

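View pics/w4.png

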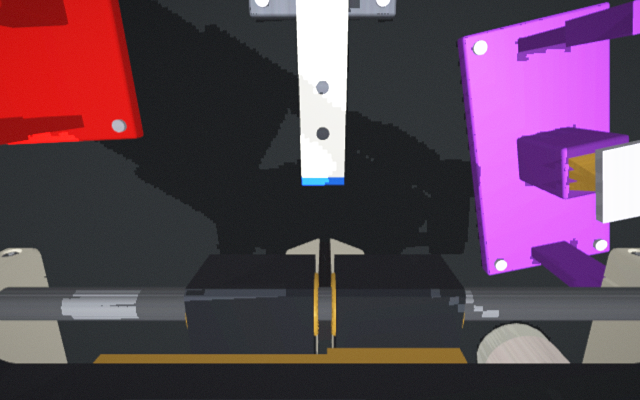

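Emit:
arm_command(plan=[{"tx": 0, "ty": 1.2, "tz": 0, "wx": 0, "wy": 0, "wz": 0, "jaw": -1}, {"tx": 0, "ty": 0.8, "tz": 0, "wx": 0, "wy": 0, "wz": 0, "jaw": -1}, {"tx": 0, "ty": 0.3, "tz": 0, "wx": 0, "wy": 0, "wz": 0, "jaw": -1}, {"tx": 0, "ty": 0.3, "tz": 0, "wx": 0, "wy": 0, "wz": 0, "jaw": -1}, {"tx": 0, "ty": 0.3, "tz": 0, "wx": 0, "wy": 0, "wz": 0, "jaw": -1}, {"tx": 0, "ty": 0.3, "tz": 0, "wx": 0, "wy": 0, "wz": 0, "jaw": -1}, {"tx": 0, "ty": 0.3, "tz": 0, "wx": 0, "wy": 0, "wz": 0, "jaw": -1}, {"tx": 0, "ty": 0.3, "tz": 0, "wx": 0, "wy": 0, "wz": 0, "jaw": -1}, {"tx": 0, "ty": 0.3, "tz": 0, "wx": 0, "wy": 0, "wz": 0, "jaw": -1}, {"tx": 0, "ty": 0.3, "tz": 0, "wx": 0, "wy": 0, "wz": 0, "jaw": -1}, {"tx": 0, "ty": 0.3, "tz": 0, "wx": 0, "wy": 0, "wz": 0, "jaw": -1}, {"tx": 0, "ty": 0.3, "tz": 0, "wx": 0, "wy": 0, "wz": 0, "jaw": -1}, {"tx": 0, "ty": 0.2, "tz": 0, "wx": 0, "wy": 0, "wz": 0, "jaw": -1}, {"tx": 0, "ty": 0, "tz": 0, "wx": 0, "wy": 0, "wz": 0, "jaw": -1}, {"tx": 0, "ty": 0, "tz": 0, "wx": 0, "wy": 0, "wz": 0, "jaw": -1}])

```text
time: 5.95
tool_pos: [492.3, -197.0, 84.2]
tcp_rot: [0.558, 1.571, 0.505]
contact_force: [-0.6, -0.3, 0.6]
grip_width: 0.4
```

```bash
cat > look.py <<'E'
import sys
from h import *
k=sys.argv[1]
o=readout.get_obs();print(o['time'],o['tool_pos'].round(1),o['contact_force'].round(1),o['grip_width'])
s=imaging.capture('scene');d=imaging.capture('side')
cv2.imwrite(f'pics/s{k}.png',s);cv2.imwrite(f'pics/d{k}.png',d)
a=cv2.resize(s[145:225,220:350],None,fx=6,fy=6,interpolation=cv2.INTER_CUBIC)
b=cv2.resize(d[145:245,315:395],None,fx=6,fy=6,interpolation=cv2.INTER_CUBIC)
cv2.imwrite(f'pics/s{k}c.png',a);cv2.imwrite(f'pics/d{k}c.png',b)
E
python3 look.py 5
```

```text
5.95 [ 492.3 -197.    84.2] [-0.6 -0.3  0.6] 0.3873204312853726
```

View pics/s5c.png

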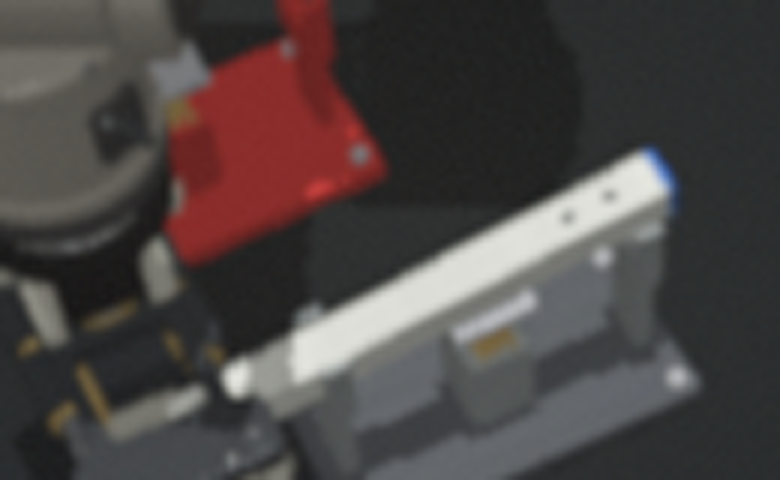

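View pics/d5c.png

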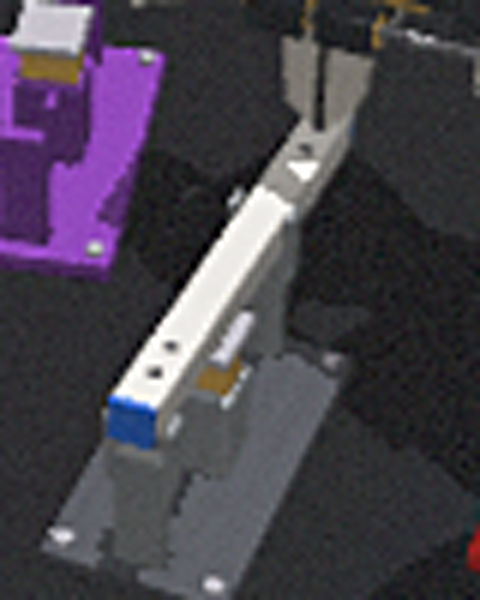

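```bash
python3 - <<'E'
from h import *
o=readout.get_obs();
cv2.imwrite('pics/w5.png',imaging.capture('wrist'))
d=cv2.imread('pics/d5.png');s=cv2.imread('pics/s5.png')
for n,im in (('side',d),('scene',s)):
    for z in (62,84):
        print(n,z,proj(cam(n),[492.3,-197,z]), proj(cam(n),[492,-213,83]),proj(cam(n),[504,42,121]))
crop(d,330,120,400,200,7,'pics/d5d.png')
E
```

```text
side 62 [368.32115528 171.45026824] [370.44467047 162.60477754] [336.79125638 212.36202125]
side 84 [368.73827922 165.71299773] [370.44467047 162.60477754] [336.79125638 212.36202125]
scene 62 [244.61711058 222.39609662] [237.34523083 221.03677969] [329.91317087 172.5034703 ]
scene 84 [243.32420745 218.0433115 ] [237.34523083 221.03677969] [329.91317087 172.5034703 ]
```

View pics/d5d.png

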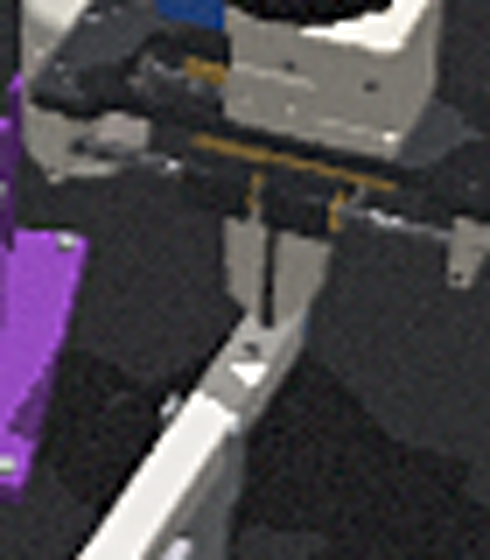

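View pics/w5.png

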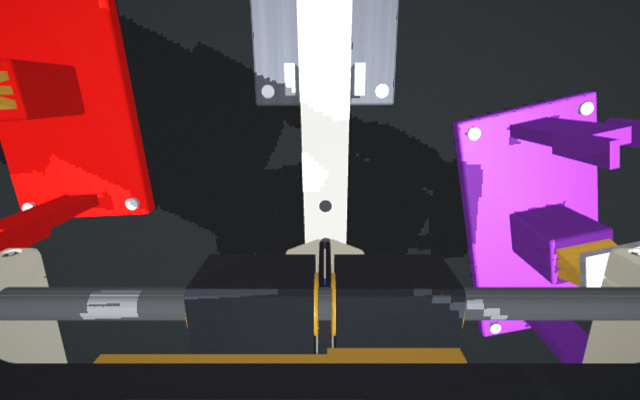

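```bash
python3 - <<'E'
from h import *
o=readout.get_obs();print(o['time'])
for z in (62,70,84): print(z,proj(cam('side'),[489.9,-248.7,z]),proj(cam('scene'),[489.9,-248.7,z]))
a=np.load('o3.npy')
wc=cam('wrist',o)
for dx in (0,22): print('wrist tip',dx,[proj(wc,o['tool_pos']+rpy(o['tcp_rot'])@[dx,y,0]).round(1) for y in (-9.5,0,9.5)])
print('tube top holes at wrist', plane(wc,325,206,86))
d=cv2.imread('pics/d4.png');crop(d,340,110,410,190,7,'pics/d4d.png')
E
```

```text
6.1
62 [374.21744213 160.82548781] [225.03395772 230.9560649 ]
70 [374.38809672 158.76119709] [224.43796085 229.42608863]
84 [374.69006297 155.10851998] [223.37640898 226.7009918 ]
wrist tip 0 [array([325.4, 268.7]), array([325.5, 251.8]), array([325.5, 234.4])]
wrist tip 22 [array([325.4, 250.8]), array([325.4, 235.4]), array([325.4, 219.6])]
tube top holes at wrist [ 493.39799763 -172.20764383   86.        ]
```

View pics/d4d.png

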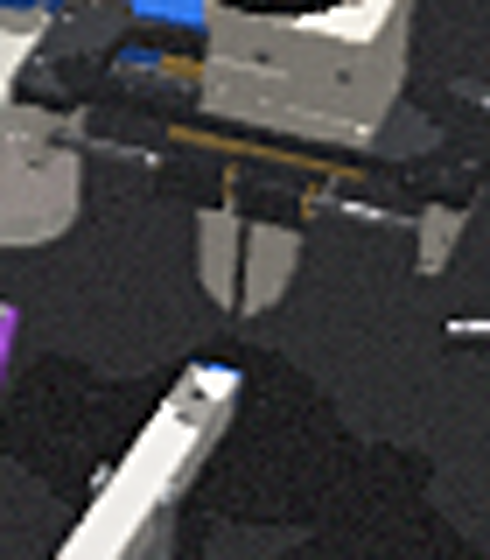

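Emit:
arm_command(plan=[{"tx": -3, "ty": 0, "tz": 0, "wx": 0, "wy": 0, "wz": 0, "jaw": -1}, {"tx": -3, "ty": 0, "tz": 0, "wx": 0, "wy": 0, "wz": 0, "jaw": -1}, {"tx": 0, "ty": -3, "tz": 0, "wx": 0, "wy": 0, "wz": 0, "jaw": -1}, {"tx": 0, "ty": -3, "tz": 0, "wx": 0, "wy": 0, "wz": 0, "jaw": -1}, {"tx": 0, "ty": 0, "tz": 0, "wx": 0, "wy": 0, "wz": 0, "jaw": -1}])

```text
time: 6.6
tool_pos: [489.1, -260.2, 144.5]
tcp_rot: [-0.975, 1.569, -1.031]
contact_force: [-0.3, 0.7, -0.4]
grip_width: 0.5
```

```bash
python3 - <<'E'
from h import *
o=readout.get_obs();print(o['time'],o['tool_pos'])
d=imaging.capture('side');cv2.imwrite('pics/d6.png',d);s=imaging.capture('scene');cv2.imwrite('pics/s6.png',s)
for n in('side','scene'):
  for dx in (0,22): print(n,dx,proj(cam(n),o['tool_pos']+rpy(o['tcp_rot'])@[dx,0,0]))
a=cv2.resize(d[90:190,330:410],None,fx=5,fy=5,interpolation=cv2.INTER_CUBIC)
b=cv2.resize(s[160:260,190:270],None,fx=5,fy=5,interpolation=cv2.INTER_CUBIC)
cv2.imwrite('pics/m6.png',np.hstack([a,b]))
E
```

```text
6.6 [ 489.05488669 -260.1628888   144.45494482]
side 0 [377.46345223 136.48200817]
side 22 [376.94332642 142.54568616]
scene 0 [213.71129907 216.09868075]
scene 22 [215.62325113 220.79145857]
```

View pics/m6.png

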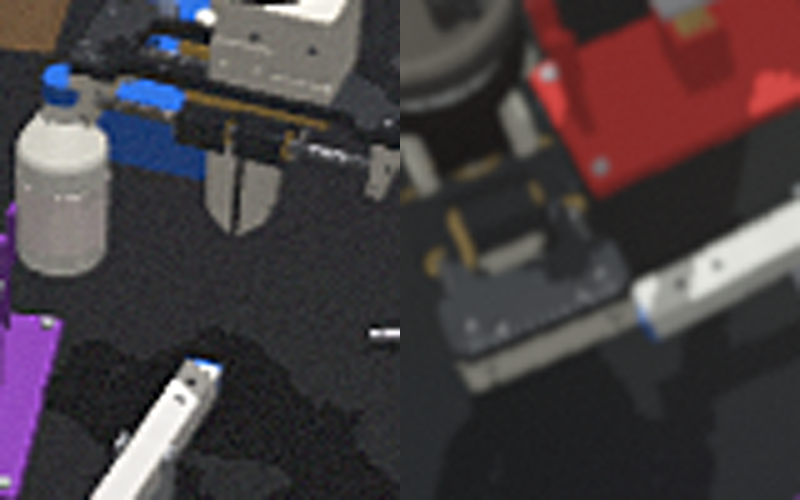

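Emit:
arm_command(plan=[{"tx": 0, "ty": 0, "tz": 0, "wx": 0, "wy": 0, "wz": 0, "jaw": 1}, {"tx": 0, "ty": 0, "tz": 0, "wx": 0, "wy": 0, "wz": 0, "jaw": 1}, {"tx": 0, "ty": 0, "tz": 0, "wx": 0, "wy": 0, "wz": 0, "jaw": 1}, {"tx": 0, "ty": 0, "tz": 0, "wx": 0, "wy": 0, "wz": 0, "jaw": 1}, {"tx": 0, "ty": 0, "tz": 0, "wx": 0, "wy": 0, "wz": 0, "jaw": 1}, {"tx": 0, "ty": 0, "tz": 0, "wx": 0, "wy": 0, "wz": 0, "jaw": 1}, {"tx": 0, "ty": 0, "tz": 0, "wx": 0, "wy": 0, "wz": 0, "jaw": 1}])

```text
time: 7.4
tool_pos: [489.1, -256.9, 144.2]
tcp_rot: [1.501, 1.571, 1.448]
contact_force: [0.1, 0.9, 0.3]
grip_width: 51.3
```

```bash
python3 - <<'E'
from h import *
o=readout.get_obs();print(o['time'],o['tool_pos'],o['grip_width'])
d=imaging.capture('side');cv2.imwrite('pics/d7.png',d)
for dx in (0,22): 
  for z in (-46,46):print(dx,z,(proj(cam('side'),o['tool_pos']+rpy(o['tcp_rot'])@[dx,0,z])-[320,90])*6)
a=cv2.resize(d[90:170,320:440],None,fx=6,fy=6,interpolation=cv2.INTER_CUBIC)
cv2.imwrite('pics/m7.png',a)
w=imaging.capture('wrist');cv2.imwrite('pics/w7.png',w)
E
```

```text
7.4 [ 489.12311912 -256.89621256  144.18638632] 51.28092314780389
0 -46 [434.94352061 306.43248817]
0 46 [252.33566044 260.52195751]
22 -46 [430.7794135  342.99951549]
22 46 [250.29871064 296.84584846]
```

View pics/m7.png

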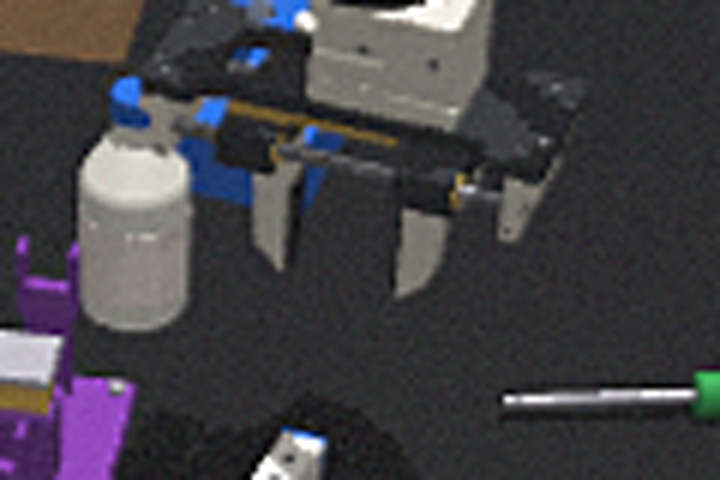

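View pics/w7.png

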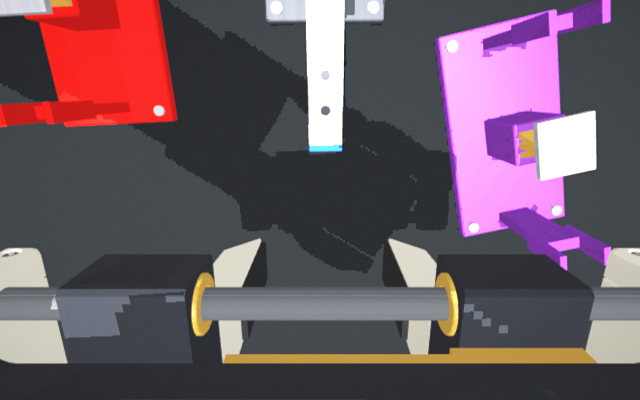

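Emit:
arm_command(plan=[{"tx": 2.6, "ty": 0, "tz": 0, "wx": 0, "wy": 0, "wz": 0, "jaw": -1}, {"tx": 2.6, "ty": 0, "tz": 0, "wx": 0, "wy": 0, "wz": 0, "jaw": -1}, {"tx": 2.5, "ty": 0, "tz": 0, "wx": 0, "wy": 0, "wz": 0, "jaw": -1}, {"tx": 0, "ty": 1, "tz": 0, "wx": 0, "wy": 0, "wz": 0, "jaw": -1}, {"tx": 0, "ty": 1, "tz": 0, "wx": 0, "wy": 0, "wz": 0, "jaw": -1}, {"tx": 0, "ty": 0.5, "tz": 0, "wx": 0, "wy": 0, "wz": 0, "jaw": -1}, {"tx": 0, "ty": 0.5, "tz": 0, "wx": 0, "wy": 0, "wz": 0, "jaw": -1}, {"tx": 0, "ty": 0.4, "tz": 0, "wx": 0, "wy": 0, "wz": 0, "jaw": -1}, {"tx": 0, "ty": 0.4, "tz": 0, "wx": 0, "wy": 0, "wz": 0, "jaw": -1}, {"tx": 0, "ty": 0.4, "tz": 0, "wx": 0, "wy": 0, "wz": 0, "jaw": -1}, {"tx": 0, "ty": 0.4, "tz": 0, "wx": 0, "wy": 0, "wz": 0, "jaw": -1}, {"tx": 0, "ty": 0.4, "tz": 0, "wx": 0, "wy": 0, "wz": 0, "jaw": -1}, {"tx": 0, "ty": 0, "tz": 0, "wx": 0, "wy": 0, "wz": 0, "jaw": -1}])

```text
time: 8.8
tool_pos: [491.9, -206.5, 67.3]
tcp_rot: [1.275, 1.57, 1.223]
contact_force: [-0.3, -1.9, 1.4]
grip_width: 0.1
```

```bash
python3 look.py 8
```

```text
8.8 [ 491.9 -206.5   67.3] [-0.3 -1.9  1.4] 0.14873836024031195
```

View pics/s8c.png

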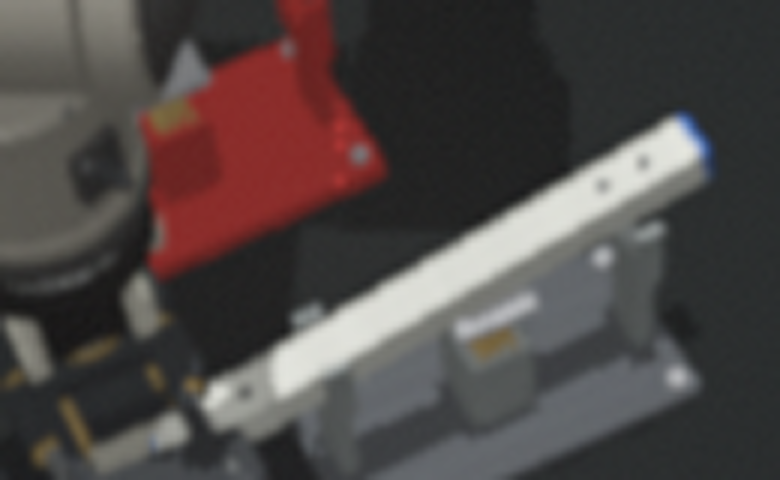

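View pics/d8c.png

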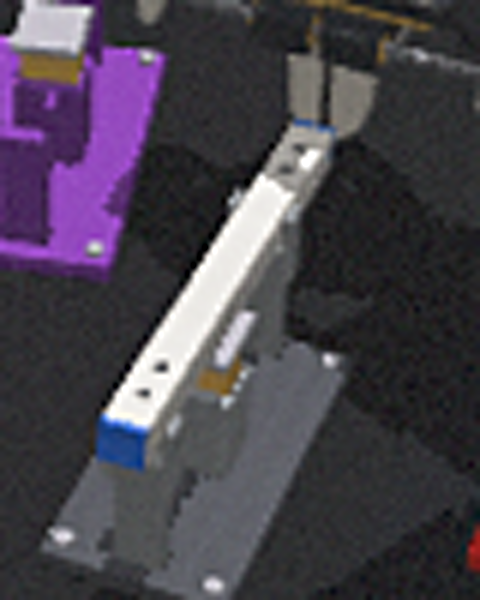

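```bash
cat > ends.py <<'E'
from h import *
sc,sd=cam('scene'),cam('side')
S=lambda p:(220+p[0]/6,145+p[1]/6)
D=lambda p:(315+p[0]/6,145+p[1]/6)
ax=np.array([.049,.9988,0]); E=np.array([499.5,-42.8,90])
def end(s1,d1,s2,d2):
    p,e=tri(ray(sc,*S(s1)),ray(sd,*D(d1)));q,f=tri(ray(sc,*S(s2)),ray(sd,*D(d2)))
    m=(p+q)/2;print(m.round(1),np.round(e+f,1),'along',((m-E)@ax).round(1));return m
E
python3 - <<'E'
from ends import *
# +y end: -x corner scene/side, +x corner scene/side
end((648,148),(155,408),(677,185),(108,398))
end((682,115),(147,428),(712,150),(100,418))
E
```

```text
[504.5  42.2 121.2] [0.6 0.6 1.2 1.2] along 85.1
[501.4  60.7 128.8] [0.6 0.6 1.3 1.3] along 103.5
```

Emit:
arm_command(plan=[{"tx": 0, "ty": 0.2, "tz": 0, "wx": 0, "wy": 0, "wz": 0, "jaw": -1}, {"tx": 0, "ty": 0.2, "tz": 0, "wx": 0, "wy": 0, "wz": 0, "jaw": -1}, {"tx": 0, "ty": 0.2, "tz": 0, "wx": 0, "wy": 0, "wz": 0, "jaw": -1}, {"tx": 0, "ty": 0.2, "tz": 0, "wx": 0, "wy": 0, "wz": 0, "jaw": -1}, {"tx": 0, "ty": 0, "tz": 0, "wx": 0, "wy": 0, "wz": 0, "jaw": -1}, {"tx": 0, "ty": -1, "tz": 0, "wx": 0, "wy": 0, "wz": 0, "jaw": -1}, {"tx": 0, "ty": -1, "tz": 0, "wx": 0, "wy": 0, "wz": 0, "jaw": -1}, {"tx": 0, "ty": 0, "tz": 0, "wx": 0, "wy": 0, "wz": 0, "jaw": -1}, {"tx": 0, "ty": 0, "tz": 0, "wx": 0, "wy": 0, "wz": 0, "jaw": -1}, {"tx": 0, "ty": 0, "tz": 0, "wx": 0, "wy": 0, "wz": 0, "jaw": -1}, {"tx": 0, "ty": 0, "tz": 0, "wx": 0, "wy": 0, "wz": 0, "jaw": -1}, {"tx": 0, "ty": 0, "tz": 0, "wx": 0, "wy": 0, "wz": 0, "jaw": -1}])

```text
time: 10.1
tool_pos: [491.1, -218.7, 67.2]
tcp_rot: [1.809, 1.571, 1.757]
contact_force: [-0.0, 0.1, -0.0]
grip_width: 0.4
```

```bash
python3 look.py 9
```

```text
10.1 [ 491.1 -218.7   67.2] [-0.   0.1 -0. ] 0.440233981369555
```

View pics/s9c.png

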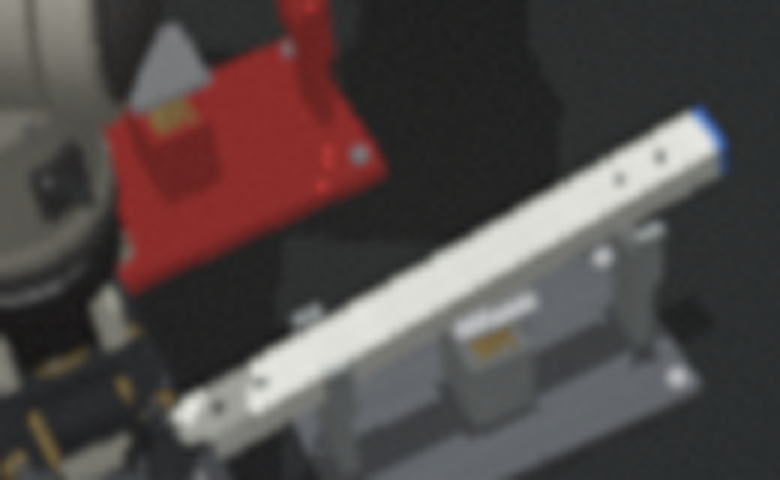

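View pics/d9c.png

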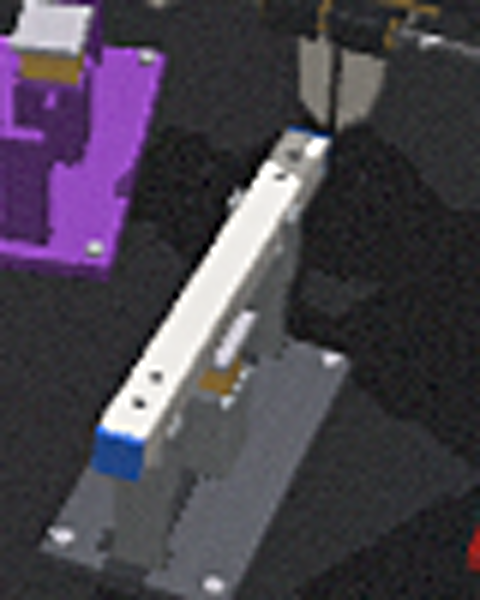

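Emit:
arm_command(plan=[{"tx": 0, "ty": 1, "tz": 0, "wx": 0, "wy": 0, "wz": 0, "jaw": -1}, {"tx": 0, "ty": 0.8, "tz": 0, "wx": 0, "wy": 0, "wz": 0, "jaw": -1}, {"tx": 0, "ty": 0.2, "tz": 0, "wx": 0, "wy": 0, "wz": 0, "jaw": -1}, {"tx": 0, "ty": 0.2, "tz": 0, "wx": 0, "wy": 0, "wz": 0, "jaw": -1}, {"tx": 0, "ty": 0.2, "tz": 0, "wx": 0, "wy": 0, "wz": 0, "jaw": -1}, {"tx": 0, "ty": 0.2, "tz": 0, "wx": 0, "wy": 0, "wz": 0, "jaw": -1}, {"tx": 0, "ty": 0.1, "tz": 0, "wx": 0, "wy": 0, "wz": 0, "jaw": -1}, {"tx": 0, "ty": 0, "tz": 0, "wx": 0, "wy": 0, "wz": 0, "jaw": -1}, {"tx": 0, "ty": -1, "tz": 0, "wx": 0, "wy": 0, "wz": 0, "jaw": -1}, {"tx": 0, "ty": -1, "tz": 0, "wx": 0, "wy": 0, "wz": 0, "jaw": -1}, {"tx": 0, "ty": 0, "tz": 0, "wx": 0, "wy": 0, "wz": 0, "jaw": -1}, {"tx": 0, "ty": 0, "tz": 0, "wx": 0, "wy": 0, "wz": 0, "jaw": -1}, {"tx": 0, "ty": 0, "tz": 0, "wx": 0, "wy": 0, "wz": 0, "jaw": -1}, {"tx": 0, "ty": 0, "tz": 0, "wx": 0, "wy": 0, "wz": 0, "jaw": -1}, {"tx": 0, "ty": 0, "tz": 0, "wx": 0, "wy": 0, "wz": 0, "jaw": -1}, {"tx": 0, "ty": 0, "tz": 0, "wx": 0, "wy": 0, "wz": 0, "jaw": -1}])

```text
time: 11.8
tool_pos: [491.6, -211.8, 67.2]
tcp_rot: [1.352, 1.571, 1.299]
contact_force: [-0.3, 0.6, 1.2]
grip_width: 0.3
```

```bash
python3 look.py 10
```

```text
11.8 [ 491.6 -211.8   67.2] [-0.3  0.6  1.2] 0.3281438558885967
```

View pics/s10c.png

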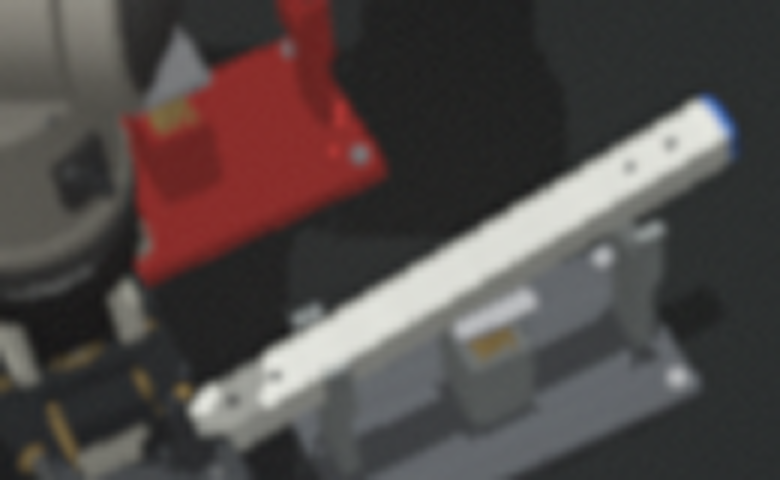

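View pics/d10c.png

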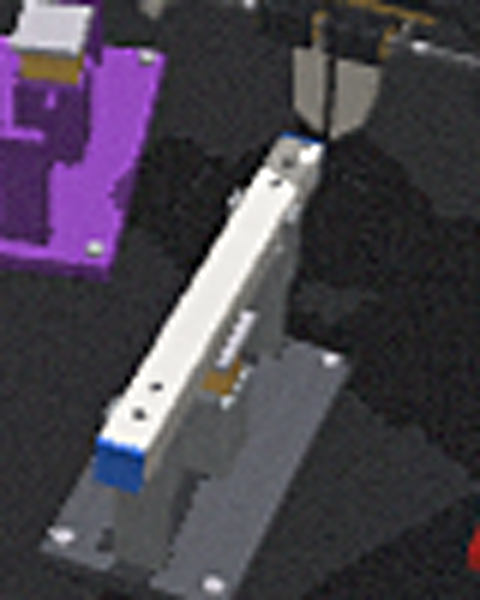

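```bash
cat >> ends.py <<'E'
def lean(s1,d1,s2,d2):
    "s1/d1: +y outer hole, s2/d2: -y outer hole"
    p,e=tri(ray(sc,*S(s1)),ray(sd,*D(d1)));q,f=tri(ray(sc,*S(s2)),ray(sd,*D(d2)))
    v=p-q;m=(p+q)/2
    print(p.round(1),q.round(1),np.round([e[0],f[0]],1),'L',np.linalg.norm(v).round(1),'lean',np.arcsin(v[2]/np.linalg.norm(v)).round(3),'mid along',((m-E)@ax).round(1), 'mid z',m[2].round(1))
E
python3 - <<'E'
from ends import *
o=lambda p,dx,dy:(p[0]+dx,p[1]+dy)
# initial: crops with offset (220,160)/(310,150): convert
cs=lambda p:(p[0],p[1]+90); cd=lambda p:(p[0]-30,p[1]+30)
lean(cs((610,106)),cd((184,343)),cs((156,341)),cd((350,98)))
lean((660,156),(139,403),(218,406),(293,155))
lean((671,143),(139,413),(232,400),(289,161))
E
```

```text
[503.2  17.6 115.8] [ 492.7 -190.7   86.1] [0.9 1.1] L 210.6 lean 0.142 mid along -43.8 mid z 100.9
[500.8  43.2 123.6] [ 497.5 -164.1   89.8] [0.9 0.5] L 210.0 lean 0.161 mid along -17.6 mid z 106.7
[498.4  50.  125.2] [ 497.9 -158.2   90.6] [0.9 0.9] L 211.0 lean 0.165 mid along -11.3 mid z 107.9
```

Emit:
arm_command(plan=[{"tx": 0, "ty": 1, "tz": 0, "wx": 0, "wy": 0, "wz": 0, "jaw": -1}, {"tx": 0, "ty": 0.8, "tz": 0, "wx": 0, "wy": 0, "wz": 0, "jaw": -1}, {"tx": 0, "ty": 0.2, "tz": 0, "wx": 0, "wy": 0, "wz": 0, "jaw": -1}, {"tx": 0, "ty": 0.2, "tz": 0, "wx": 0, "wy": 0, "wz": 0, "jaw": -1}, {"tx": 0, "ty": 0.2, "tz": 0, "wx": 0, "wy": 0, "wz": 0, "jaw": -1}, {"tx": 0, "ty": 0.2, "tz": 0, "wx": 0, "wy": 0, "wz": 0, "jaw": -1}, {"tx": 0, "ty": 0.1, "tz": 0, "wx": 0, "wy": 0, "wz": 0, "jaw": -1}, {"tx": 0, "ty": 0, "tz": 0, "wx": 0, "wy": 0, "wz": 0, "jaw": -1}, {"tx": 0, "ty": -1, "tz": 0, "wx": 0, "wy": 0, "wz": 0, "jaw": -1}, {"tx": 0, "ty": -1, "tz": 0, "wx": 0, "wy": 0, "wz": 0, "jaw": -1}, {"tx": 0, "ty": 0, "tz": 0, "wx": 0, "wy": 0, "wz": 0, "jaw": -1}, {"tx": 0, "ty": 0, "tz": 0, "wx": 0, "wy": 0, "wz": 0, "jaw": -1}, {"tx": 0, "ty": 0, "tz": 0, "wx": 0, "wy": 0, "wz": 0, "jaw": -1}, {"tx": 0, "ty": 0, "tz": 0, "wx": 0, "wy": 0, "wz": 0, "jaw": -1}, {"tx": 0, "ty": 0, "tz": 0, "wx": 0, "wy": 0, "wz": 0, "jaw": -1}, {"tx": 0, "ty": 0, "tz": 0, "wx": 0, "wy": 0, "wz": 0, "jaw": -1}])

```text
time: 13.5
tool_pos: [491.9, -204.8, 67.2]
tcp_rot: [1.702, 1.571, 1.649]
contact_force: [0.2, 0.1, -0.1]
grip_width: 0.4
```

```bash
python3 look.py 11
```

```text
13.5 [ 491.9 -204.8   67.2] [ 0.2  0.1 -0.1] 0.3518843739506914
```

View pics/s11c.png

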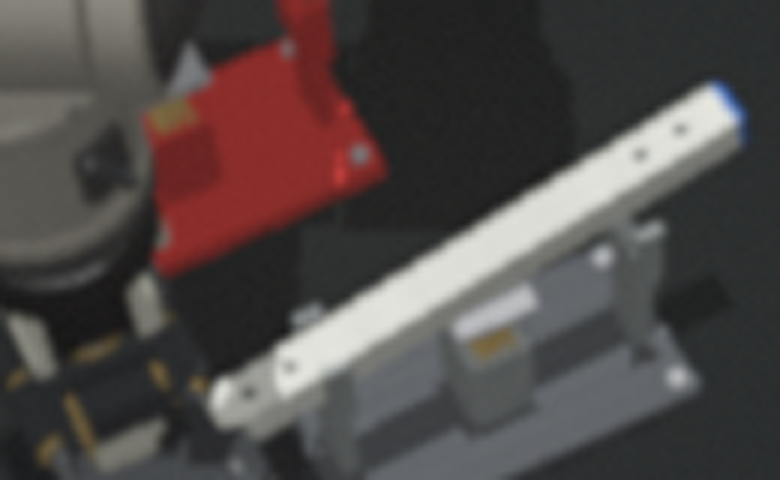

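View pics/d11c.png

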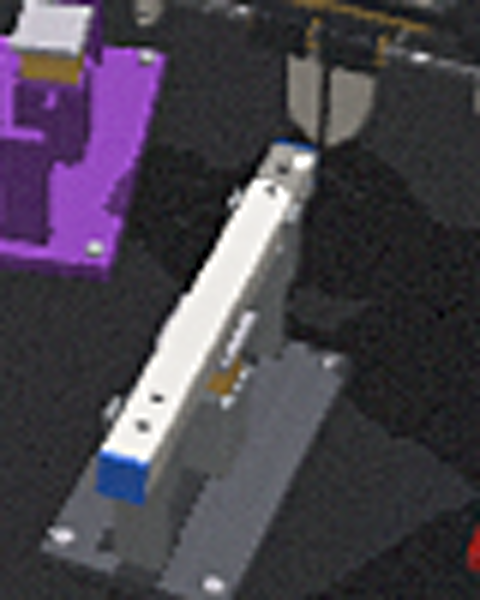

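```bash
python3 - <<'E'
from ends import *
lean((681,129),(143,426),(248,394),(285,169))
end((713,82),(150,463),(743,120),(98,453))
s=cv2.imread('pics/s11.png');d=cv2.imread('pics/d11.png')
crop(d,325,150,375,230,10,'pics/d11d.png')
E
```

```text
[494.4  57.  125.8] [ 498.3 -151.5   90.8] [1.1 1.4] L 211.5 lean 0.166 mid along -4.6 mid z 108.3
[494.4  80.  129.9] [1.  1.  1.3 1.3] along 122.4
```

View pics/d11d.png

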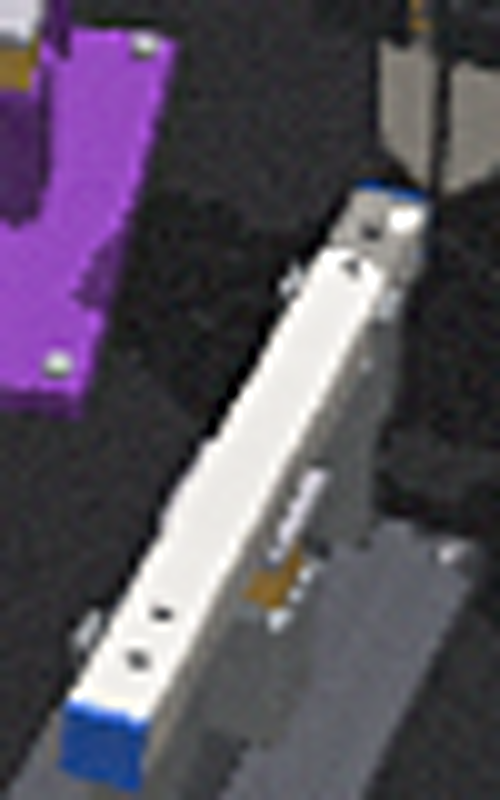

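Emit:
arm_command(plan=[{"tx": 0, "ty": -0.5, "tz": 0, "wx": 0, "wy": 0, "wz": 0, "jaw": -1}, {"tx": -4, "ty": 0, "tz": 0, "wx": 0, "wy": 0, "wz": 0, "jaw": -1}, {"tx": -4.3, "ty": 0, "tz": 0, "wx": 0, "wy": 0, "wz": 0, "jaw": -1}, {"tx": -4.3, "ty": 0, "tz": 0, "wx": 0, "wy": 0, "wz": 0, "jaw": -1}, {"tx": -4.3, "ty": 4, "tz": 0, "wx": 0, "wy": 0, "wz": 0, "jaw": -1}, {"tx": 0, "ty": 4.5, "tz": 0, "wx": 0, "wy": 0, "wz": 0, "jaw": -1}, {"tx": 0, "ty": 4, "tz": 0, "wx": 0, "wy": 0, "wz": 0, "jaw": -1}, {"tx": 0, "ty": 4, "tz": 0, "wx": 0, "wy": 0, "wz": 0, "jaw": -1}, {"tx": 0, "ty": 0, "tz": 0, "wx": 0, "wy": 0, "wz": 0, "jaw": -1}, {"tx": 0, "ty": 0, "tz": 0, "wx": 0, "wy": 0, "wz": 0, "jaw": -1}])

```text
time: 14.6
tool_pos: [500.1, -51.0, 230.0]
tcp_rot: [-0.934, 1.57, -0.985]
contact_force: [-0.5, 0.2, -0.1]
grip_width: 0.5
```

```bash
python3 - <<'E'
from h import *
o=readout.get_obs();print(o['time'],o['tool_pos'],rpy(o['tcp_rot']).round(3).tolist(),o['contact_force'])
w=imaging.capture('wrist');cv2.imwrite('pics/w12.png',w)
np.save('o12.npy',np.array([o['tool_pos'],o['tcp_rot']]))
crop(w,260,30,390,250,2.7,'pics/w12c.png')
d=imaging.capture('side');crop(d,325,150,385,240,6.5,'pics/d12d.png')
s=imaging.capture('scene');crop(s,220,145,350,235,6,'pics/s12c.png')
E
```

```text
14.6 [500.13023459 -50.95766757 229.96973243] [[0.0, 0.051, 0.999], [-0.0, 0.999, -0.051], [-1.0, -0.0, 0.0]] [-0.53930419  0.1949562  -0.08724829]
```

View pics/w12.png

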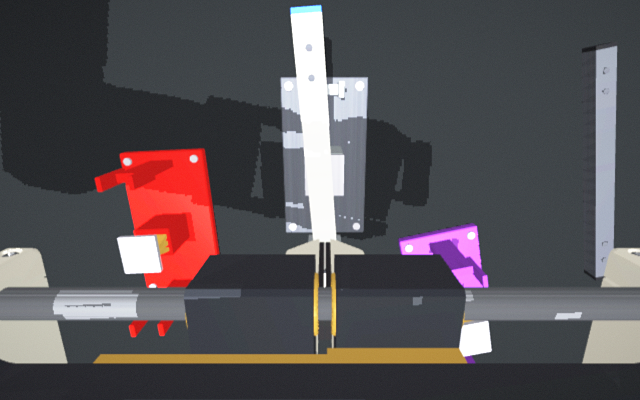

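View pics/w12c.png

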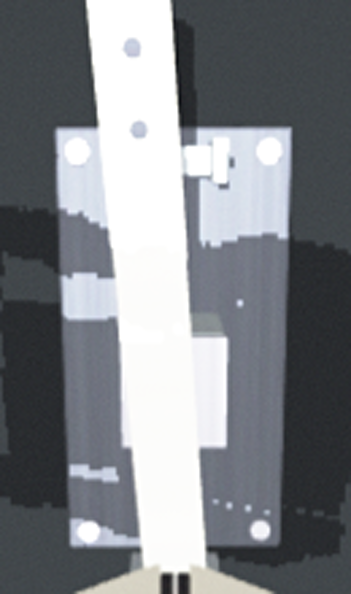

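View pics/s12c.png

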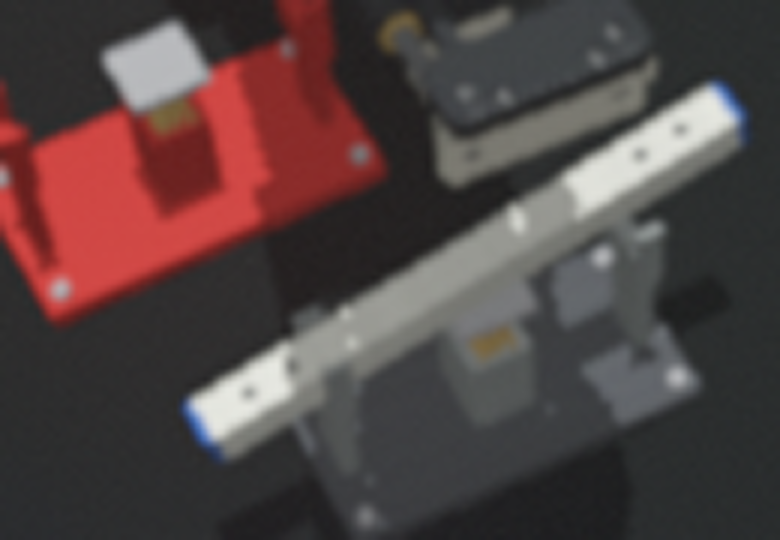

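```bash
python3 - <<'E'
from ends import *
a=np.load('o12.npy');wc=cam('wrist',dict(tool_pos=a[0],tcp_rot=a[1]))
ex=np.array([.9988,-.049,0])
for u,v,z in ((308.9,47.4,126),(311.5,77.8,123),(307,10,130),(323,225,103)):
    p=plane(wc,u,v,z);print(p.round(1),'along',((p-E)@ax).round(1),'across',((p-E)@ex).round(1))
# cheek +x top of +y fork at z104
for u,v in ((341.5,89),): 
    p=plane(wc,u,v,104);print(p.round(1),((p-E)@ax).round(1),((p-E)@ex).round(1))
lean((681,129),(143,426),(248,394),(285,169))
P=E+95*ax-9*ex;P[2]=230;print('target',P);go(P,-.049)
E
```

```text
[494.3  57.4 126. ] along 99.8 across -10.1
[494.7  37.3 123. ] along 79.8 across -8.7
[494.6  80.2 130. ] along 122.6 across -10.9
[496.6 -83.9 103. ] along -41.1 across -0.8
[517.   28.6 104. ] 72.2 14.0
[494.4  57.  125.8] [ 498.3 -151.5   90.8] [1.1 1.4] L 211.5 lean 0.166 mid along -4.6 mid z 108.3
target [495.1658  52.527  230.    ]
shift cm [-0.03 10.45 -1.06] turn [-0.005 -0.     0.   ] turn about world z of tool z now -0.054
```

Emit:
arm_command(plan=[{"tx": 0, "ty": 3.6, "tz": -0.4, "wx": 0, "wy": 0, "wz": 0, "jaw": 0}, {"tx": 0, "ty": 3.6, "tz": -0.4, "wx": 0, "wy": 0, "wz": 0, "jaw": 0}, {"tx": 0, "ty": 3.6, "tz": -0.3, "wx": 0, "wy": 0, "wz": 0, "jaw": 0}, {"tx": 0, "ty": 0, "tz": 0, "wx": 0, "wy": 0, "wz": 0, "jaw": 0}, {"tx": 0, "ty": 0, "tz": 0, "wx": 0, "wy": 0, "wz": 0, "jaw": 0}, {"tx": 3, "ty": 0, "tz": 0, "wx": 0, "wy": 0, "wz": 0, "jaw": 0}, {"tx": 3, "ty": 0, "tz": 0, "wx": 0, "wy": 0, "wz": 0, "jaw": 0}, {"tx": 3, "ty": 0, "tz": 0, "wx": 0, "wy": 0, "wz": 0, "jaw": 0}, {"tx": 2, "ty": 0, "tz": 0, "wx": 0, "wy": 0, "wz": 0, "jaw": 0}, {"tx": 1.5, "ty": 0, "tz": 0, "wx": 0, "wy": 0, "wz": 0, "jaw": 0}, {"tx": 0, "ty": 0, "tz": 0, "wx": 0, "wy": 0, "wz": 0, "jaw": 0}])

```text
time: 15.85
tool_pos: [493.7, 55.4, 102.9]
tcp_rot: [-3.061, 1.566, -3.117]
contact_force: [-0.8, -0.1, 0.6]
grip_width: 46.2
```

```bash
python3 - <<'E'
from h import *
o=readout.get_obs();print(o['time'],o['tool_pos'],o['contact_force'],o['grip_width'])
w=imaging.capture('wrist');cv2.imwrite('pics/w13.png',w)
d=imaging.capture('side');crop(d,310,120,400,240,6,'pics/d13d.png')
E
```

```text
15.85 [493.70225644  55.408443   102.85949917] [-0.77300201 -0.08447869  0.55300237] 46.15195263465744
```

View pics/w13.png

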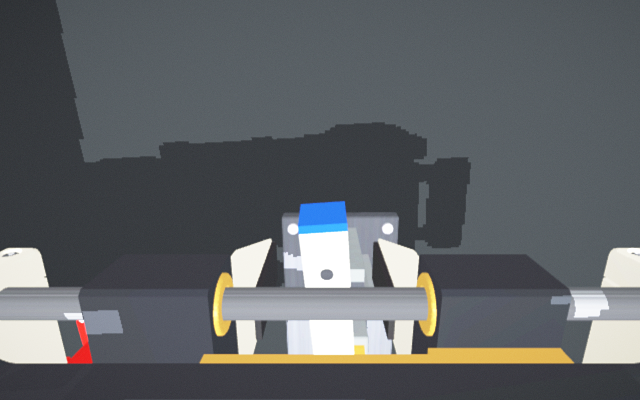

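View pics/d13d.png

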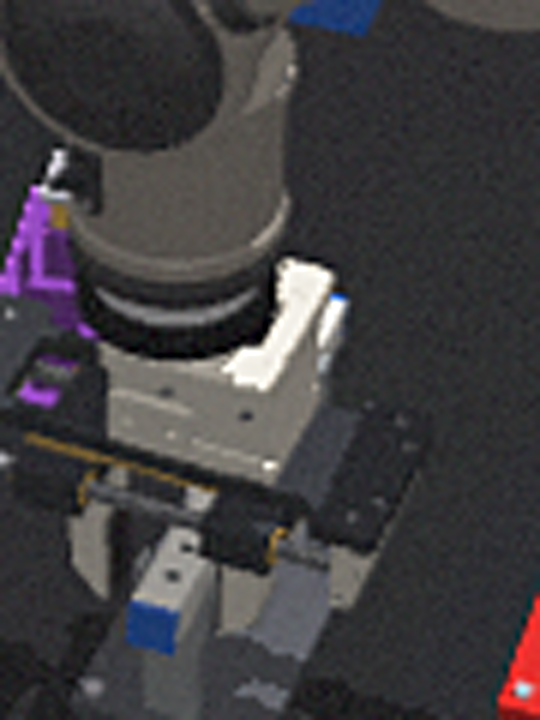

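Emit:
arm_command(plan=[{"tx": 0, "ty": 0, "tz": 0, "wx": 0, "wy": 0, "wz": 0, "jaw": -0.46}, {"tx": 0, "ty": 0, "tz": 0, "wx": 0, "wy": 0, "wz": 0, "jaw": -0.46}, {"tx": 0, "ty": 0, "tz": 0, "wx": 0, "wy": 0, "wz": 0, "jaw": -0.46}, {"tx": 0, "ty": 0, "tz": 0, "wx": 0, "wy": 0, "wz": 0, "jaw": -0.46}, {"tx": 0, "ty": 0, "tz": 0.2, "wx": 0, "wy": 0, "wz": 0, "jaw": -0.46}, {"tx": 0, "ty": 0, "tz": 0.2, "wx": 0, "wy": 0, "wz": 0, "jaw": -0.46}, {"tx": 0, "ty": 0, "tz": 0.2, "wx": 0, "wy": 0, "wz": 0, "jaw": -0.46}, {"tx": 0, "ty": 0, "tz": 0.2, "wx": 0, "wy": 0, "wz": 0, "jaw": -0.46}, {"tx": 0, "ty": 0, "tz": 0.2, "wx": 0, "wy": 0, "wz": 0, "jaw": -0.46}, {"tx": 0, "ty": 0, "tz": 0.15, "wx": 0, "wy": 0, "wz": 0, "jaw": -0.46}, {"tx": 0, "ty": 0, "tz": 0, "wx": 0, "wy": 0, "wz": 0, "jaw": -0.46}, {"tx": 0, "ty": 0, "tz": 0, "wx": 0, "wy": 0, "wz": 0, "jaw": -0.46}])

```text
time: 17.15
tool_pos: [506.3, 56.6, 104.8]
tcp_rot: [0.388, 1.571, 0.335]
contact_force: [0.5, -1.3, 0.6]
grip_width: 24.7
```

```bash
python3 - <<'E'
from h import *
o=readout.get_obs();print(o['time'],o['tool_pos'],o['contact_force'],o['grip_width'])
w=imaging.capture('wrist');cv2.imwrite('pics/w14.png',w)
d=imaging.capture('side');crop(d,310,180,400,250,6,'pics/d14d.png')
s=imaging.capture('scene');crop(s,220,145,350,235,6,'pics/s14c.png')
E
```

```text
17.15 [506.32162187  56.60412455 104.80185643] [ 0.50599943 -1.27289687  0.57832377] 24.725535792931893
```

View pics/w14.png

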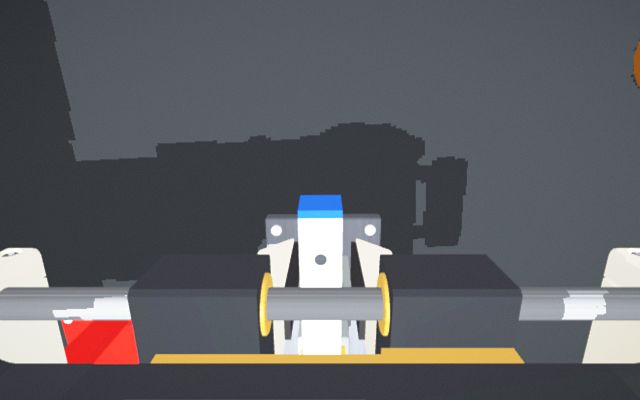

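View pics/s14c.png

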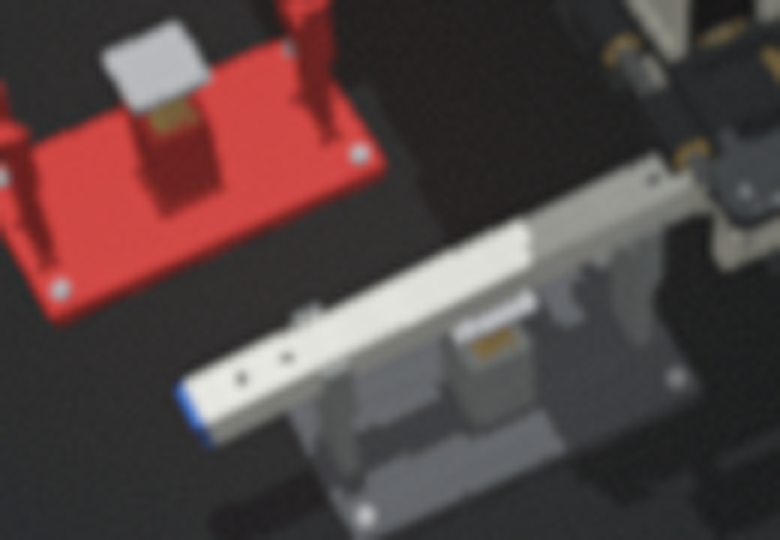

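View pics/d14d.png

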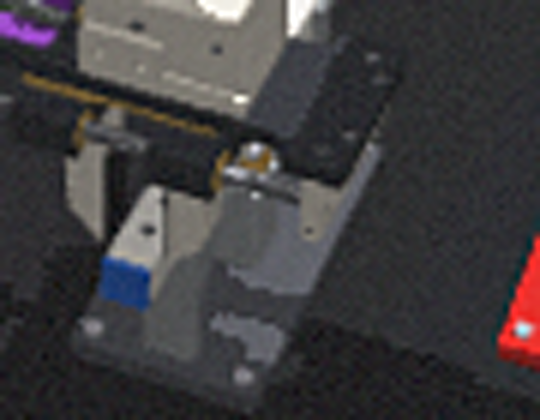

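Emit:
arm_command(plan=[{"tx": 0, "ty": 0, "tz": 0, "wx": 0, "wy": 0, "wz": 0, "jaw": 0}, {"tx": 0, "ty": 0, "tz": 0, "wx": 0, "wy": 0, "wz": 0, "jaw": 0}, {"tx": 0, "ty": 0, "tz": 0, "wx": 0, "wy": 0, "wz": 0, "jaw": 0}, {"tx": -2, "ty": 0, "tz": 0, "wx": 0, "wy": 0, "wz": 0, "jaw": 0}, {"tx": -4, "ty": 0, "tz": 0, "wx": 0, "wy": 0, "wz": 0, "jaw": 0}, {"tx": -4, "ty": 0, "tz": 0, "wx": 0, "wy": 0, "wz": 0, "jaw": 0}, {"tx": -4, "ty": 0, "tz": 0, "wx": 0, "wy": 0, "wz": 0, "jaw": -1}, {"tx": 0, "ty": -4, "tz": 0, "wx": 0, "wy": 0, "wz": 0, "jaw": -1}, {"tx": 0, "ty": -4, "tz": 0, "wx": 0, "wy": 0, "wz": 0, "jaw": -1}, {"tx": 0, "ty": 0, "tz": 0, "wx": 0, "wy": 0, "wz": 0, "jaw": -1}])

```text
time: 18.3
tool_pos: [501.9, -26.8, 245.1]
tcp_rot: [-1.165, 1.569, -1.222]
contact_force: [-0.1, -0.1, -0.3]
grip_width: 18.8
```

```bash
python3 look.py 15; python3 - <<'E'
from h import *
o=readout.get_obs();print(o['time'],o['tool_pos'])
w=imaging.capture('wrist');cv2.imwrite('pics/w15.png',w)
np.save('o15.npy',np.array([o['tool_pos'],o['tcp_rot']]))
E
```

```text
18.3 [501.9 -26.8 245.1] [-0.1 -0.1 -0.3] 18.786002669726734
18.4 [501.8760989  -23.67137754 244.71128379]
```

View pics/w15.png

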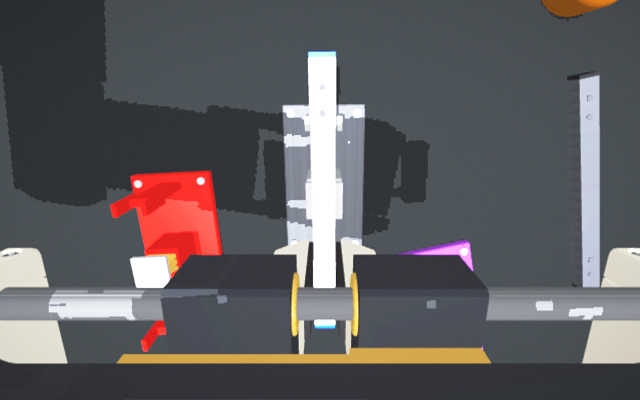

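View pics/s15c.png

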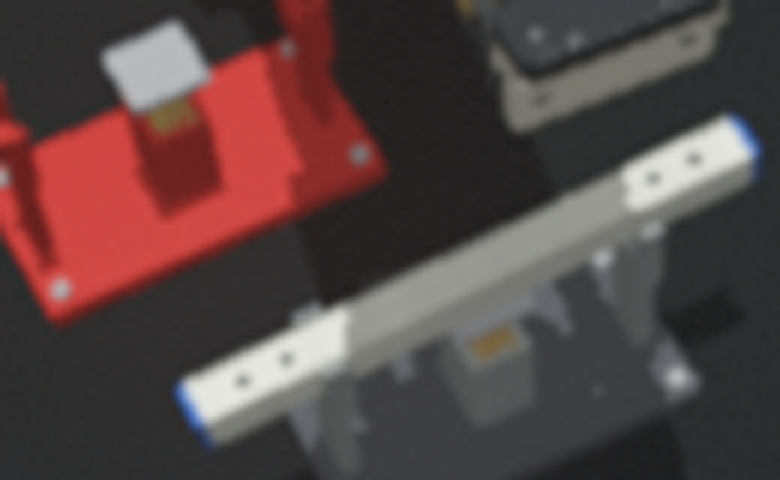

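View pics/d15c.png

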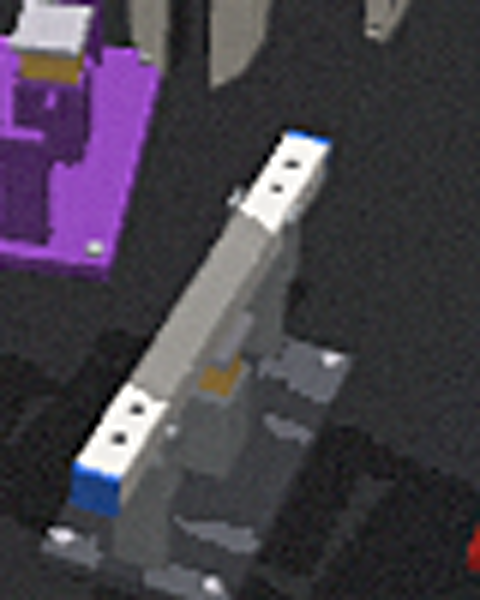

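```bash
python3 - <<'E'
from ends import *
lean((694,159),(120,438),(242,380),(292,163))
lean((653,178),(137,409),(287,359),(276,188))
E
```

```text
[504.2  57.7 115.5] [ 494.6 -151.3   96. ] [1.2 0.9] L 210.2 lean 0.093 mid along -4.0 mid z 105.8
[503.4  38.4 114.2] [ 495.8 -131.1   97.2] [0.9 0.7] L 170.5 lean 0.1 mid along -3.6 mid z 105.7
```

Emit:
arm_command(plan=[{"tx": 0, "ty": -4.6, "tz": -0.1, "wx": 0, "wy": 0, "wz": 0, "jaw": -1}, {"tx": 0, "ty": -4.6, "tz": 0, "wx": 0, "wy": 0, "wz": 0, "jaw": -1}, {"tx": 0, "ty": -4.6, "tz": 0, "wx": 0, "wy": 0, "wz": 0, "jaw": -1}, {"tx": 0, "ty": -4.6, "tz": 0, "wx": 0, "wy": 0, "wz": 0, "jaw": -1}, {"tx": 4.5, "ty": 0, "tz": 0, "wx": 0, "wy": 0, "wz": 0, "jaw": -1}, {"tx": 4.5, "ty": 0, "tz": 0, "wx": 0, "wy": 0, "wz": 0, "jaw": -1}, {"tx": 4.4, "ty": 0, "tz": 0, "wx": 0, "wy": 0, "wz": 0, "jaw": -1}, {"tx": 4.2, "ty": 0, "tz": 0, "wx": 0, "wy": 0, "wz": 0, "jaw": -1}, {"tx": 0, "ty": 0, "tz": 0, "wx": 0, "wy": 0, "wz": 0, "jaw": -1}, {"tx": 0, "ty": 0, "tz": 0, "wx": 0, "wy": 0, "wz": 0, "jaw": -1}])

```text
time: 19.45
tool_pos: [491.8, -206.1, 69.2]
tcp_rot: [2.381, 1.57, 2.33]
contact_force: [-0.1, 0.4, 0.9]
grip_width: 0.8
```

```bash
python3 look.py 16;python3 - <<'E'
from h import *
w=imaging.capture('wrist');cv2.imwrite('pics/w16.png',w)
o=readout.get_obs();wc=cam('wrist',o)
print(plane(wc,324,180,98))
E
```

```text
19.45 [ 491.8 -206.1   69.2] [-0.1  0.4  0.9] 0.7978253984990333
[ 494.52245057 -163.5208645    98.        ]
```

View pics/w16.png

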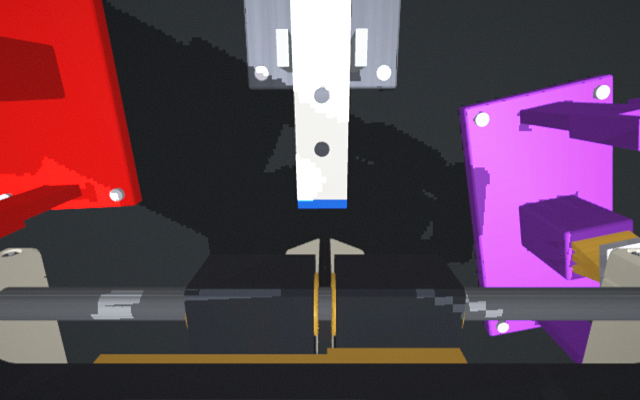

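View pics/d16c.png

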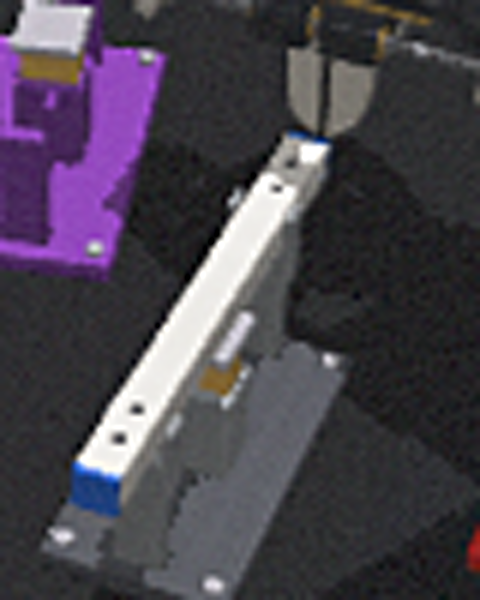

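Emit:
arm_command(plan=[{"tx": 0, "ty": 0.9, "tz": 0, "wx": 0, "wy": 0, "wz": 0, "jaw": -1}, {"tx": 0, "ty": 0.5, "tz": 0, "wx": 0, "wy": 0, "wz": 0, "jaw": -1}, {"tx": 0, "ty": 0.2, "tz": 0, "wx": 0, "wy": 0, "wz": 0, "jaw": -1}, {"tx": 0, "ty": 0.2, "tz": 0, "wx": 0, "wy": 0, "wz": 0, "jaw": -1}, {"tx": 0, "ty": 0.2, "tz": 0, "wx": 0, "wy": 0, "wz": 0, "jaw": -1}, {"tx": 0, "ty": 0.2, "tz": 0, "wx": 0, "wy": 0, "wz": 0, "jaw": -1}, {"tx": 0, "ty": 0.2, "tz": 0, "wx": 0, "wy": 0, "wz": 0, "jaw": -1}, {"tx": 0, "ty": 0.1, "tz": 0, "wx": 0, "wy": 0, "wz": 0, "jaw": -1}, {"tx": 0, "ty": 0, "tz": 0, "wx": 0, "wy": 0, "wz": 0, "jaw": -1}, {"tx": 0, "ty": 0, "tz": 0, "wx": 0, "wy": 0, "wz": 0, "jaw": -1}])

```text
time: 20.6
tool_pos: [492.6, -182.0, 68.8]
tcp_rot: [0.68, 1.571, 0.627]
contact_force: [-0.6, -2.6, 0.2]
grip_width: 0.2
```

```bash
python3 look.py 17; python3 - <<'E'
from h import *
w=imaging.capture('wrist');cv2.imwrite('pics/w17.png',w)
E
```

```text
20.6 [ 492.6 -182.    68.8] [-0.6 -2.6  0.2] 0.15593109445005898
```

View pics/w17.png

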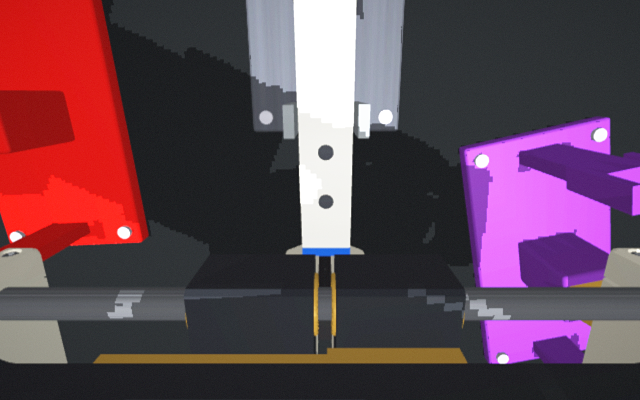

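View pics/d17c.png

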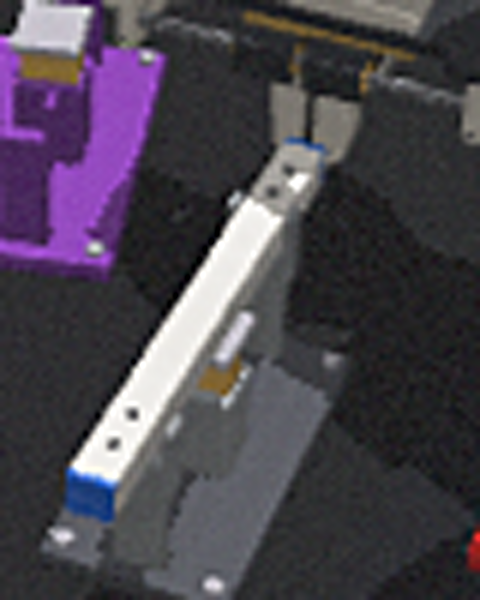

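View pics/s17c.png

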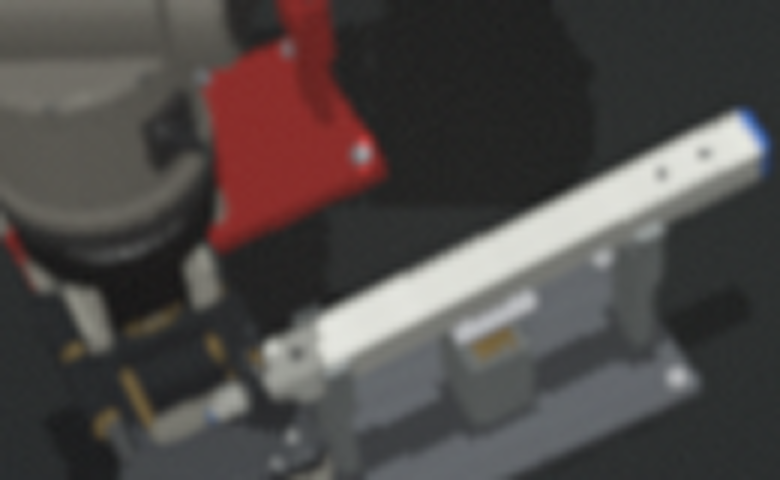

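Emit:
arm_command(plan=[{"tx": 0, "ty": -0.5, "tz": 0, "wx": 0, "wy": 0, "wz": 0, "jaw": -1}, {"tx": 0, "ty": -1, "tz": 0, "wx": 0, "wy": 0, "wz": 0, "jaw": -1}, {"tx": 0, "ty": -1, "tz": 0, "wx": 0, "wy": 0, "wz": 0, "jaw": -1}, {"tx": 0, "ty": 0, "tz": 0, "wx": 0, "wy": 0, "wz": 0, "jaw": -1}, {"tx": 0, "ty": 0, "tz": 0, "wx": 0, "wy": 0, "wz": 0, "jaw": -1}, {"tx": 0, "ty": 0, "tz": 0, "wx": 0, "wy": 0, "wz": 0, "jaw": -1}, {"tx": 0, "ty": 0, "tz": 0, "wx": 0, "wy": 0, "wz": 0, "jaw": -1}, {"tx": 0, "ty": 0, "tz": 0, "wx": 0, "wy": 0, "wz": 0, "jaw": -1}, {"tx": 0, "ty": 0, "tz": 0, "wx": 0, "wy": 0, "wz": 0, "jaw": -1}, {"tx": 0, "ty": 0, "tz": 0, "wx": 0, "wy": 0, "wz": 0, "jaw": -1}])

```text
time: 21.75
tool_pos: [491.3, -206.8, 68.8]
tcp_rot: [1.88, 1.571, 1.828]
contact_force: [-1.1, 0.2, 0.6]
grip_width: 0.6
```

```bash
python3 look.py 18
```

```text
21.75 [ 491.3 -206.8   68.8] [-1.1  0.2  0.6] 0.6035477056583695
```

View pics/d18c.png

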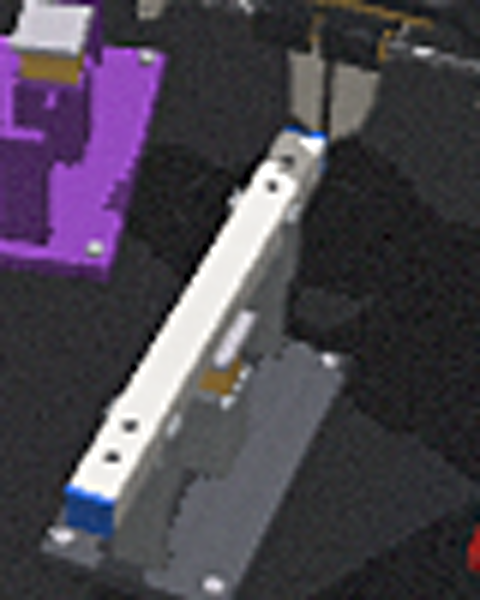

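View pics/s18c.png

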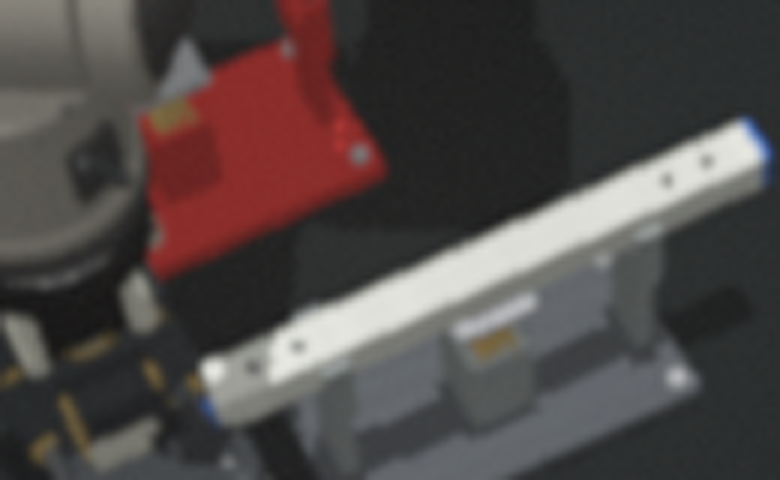

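```bash
python3 - <<'E'
from ends import *
lean((707,161),(112,457),(252,367),(287,161))
lean((667,181),(130,426),(298,346),(272,187))
E
```

```text
[505.1  64.2 110.4] [ 495.1 -145.9  102. ] [1.  0.4] L 210.4 lean 0.04 mid along 2.0 mid z 106.2
[504.6  44.4 109.3] [ 496.  -125.4  102.8] [1.2 0.5] L 170.2 lean 0.039 mid along 2.3 mid z 106.1
```

Emit:
arm_command(plan=[{"tx": 0, "ty": 1, "tz": 0, "wx": 0, "wy": 0, "wz": 0, "jaw": -1}, {"tx": 0, "ty": 0.8, "tz": 0, "wx": 0, "wy": 0, "wz": 0, "jaw": -1}, {"tx": 0, "ty": 0.4, "tz": 0, "wx": 0, "wy": 0, "wz": 0, "jaw": -1}, {"tx": 0, "ty": 0.2, "tz": 0, "wx": 0, "wy": 0, "wz": 0, "jaw": -1}, {"tx": 0, "ty": 0.15, "tz": 0, "wx": 0, "wy": 0, "wz": 0, "jaw": -1}, {"tx": 0, "ty": 0.15, "tz": 0, "wx": 0, "wy": 0, "wz": 0, "jaw": -1}, {"tx": 0, "ty": 0.15, "tz": 0, "wx": 0, "wy": 0, "wz": 0, "jaw": -1}, {"tx": 0, "ty": 0, "tz": 0, "wx": 0, "wy": 0, "wz": 0, "jaw": -1}, {"tx": 0, "ty": 0, "tz": 0, "wx": 0, "wy": 0, "wz": 0, "jaw": -1}, {"tx": 0, "ty": -0.5, "tz": 0, "wx": 0, "wy": 0, "wz": 0, "jaw": -1}, {"tx": 0, "ty": -1, "tz": 0, "wx": 0, "wy": 0, "wz": 0, "jaw": -1}, {"tx": 0, "ty": -1, "tz": 0, "wx": 0, "wy": 0, "wz": 0, "jaw": -1}, {"tx": 0, "ty": 0, "tz": 0, "wx": 0, "wy": 0, "wz": 0, "jaw": -1}, {"tx": 0, "ty": 0, "tz": 0, "wx": 0, "wy": 0, "wz": 0, "jaw": -1}, {"tx": 0, "ty": 0, "tz": 0, "wx": 0, "wy": 0, "wz": 0, "jaw": -1}, {"tx": 0, "ty": 0, "tz": 0, "wx": 0, "wy": 0, "wz": 0, "jaw": -1}, {"tx": 0, "ty": 0, "tz": 0, "wx": 0, "wy": 0, "wz": 0, "jaw": -1}, {"tx": 0, "ty": 0, "tz": 0, "wx": 0, "wy": 0, "wz": 0, "jaw": -1}, {"tx": 0, "ty": 0, "tz": 0, "wx": 0, "wy": 0, "wz": 0, "jaw": -1}])

```text
time: 23.75
tool_pos: [491.5, -203.3, 68.8]
tcp_rot: [0.992, 1.571, 0.939]
contact_force: [-0.4, 0.4, -0.4]
grip_width: 0.5
```

```bash
python3 look.py 19
```

```text
23.75 [ 491.5 -203.3   68.8] [-0.4  0.4 -0.4] 0.4820958575986091
```

View pics/d19c.png

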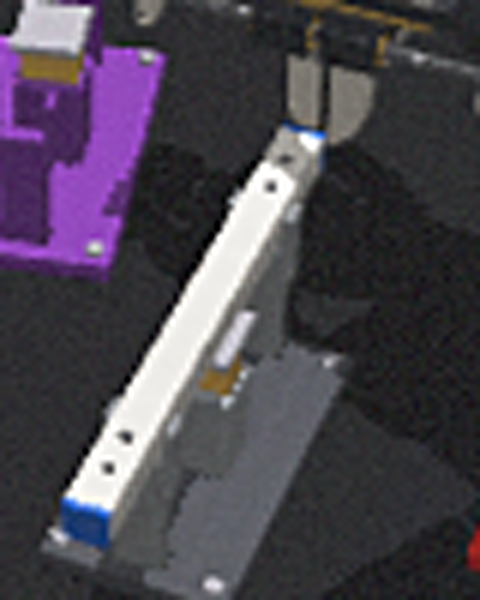

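View pics/s19c.png

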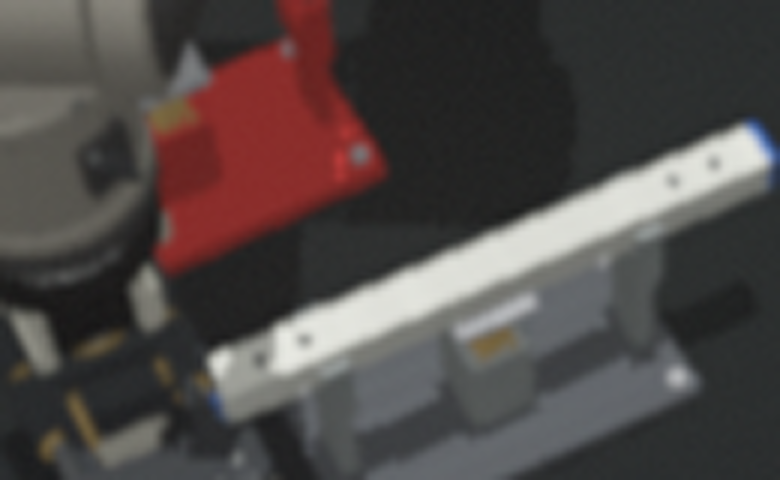

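```bash
python3 - <<'E'
from ends import *
lean((713,163),(108,468),(261,360),(286,160))
lean((673,181),(125,437),(305,340),(271,186))
# references: rest cheeks tops known equal heights: -y +x cheek and +y +x cheek
E
```

```text
[505.4  67.4 106.9] [ 495.2 -142.1  105.2] [0.7 1.1] L 209.8 lean 0.008 mid along 5.4 mid z 106.1
[504.8  48.  106.5] [ 496.1 -122.4  105.6] [0.5 1. ] L 170.7 lean 0.005 mid along 5.6 mid z 106.1
```

Emit:
arm_command(plan=[{"tx": -4, "ty": -0.3, "tz": 0, "wx": 0, "wy": 0, "wz": 0, "jaw": -1}, {"tx": -4, "ty": 0, "tz": 0, "wx": 0, "wy": 0, "wz": 0, "jaw": -1}, {"tx": -4, "ty": 0, "tz": 0, "wx": 0, "wy": 0, "wz": 0, "jaw": -1}, {"tx": -4, "ty": 0, "tz": 0, "wx": 0, "wy": 0, "wz": 0, "jaw": -1}, {"tx": 0, "ty": 4.5, "tz": 0, "wx": 0, "wy": 0, "wz": 0, "jaw": -1}, {"tx": 0, "ty": 4.5, "tz": 0, "wx": 0, "wy": 0, "wz": 0, "jaw": -1}, {"tx": 0, "ty": 4.5, "tz": 0, "wx": 0, "wy": 0, "wz": 0, "jaw": -1}, {"tx": 0, "ty": 4.5, "tz": 0, "wx": 0, "wy": 0, "wz": 0, "jaw": -1}, {"tx": 0, "ty": 4.5, "tz": 0, "wx": 0, "wy": 0, "wz": 0, "jaw": -0.2}, {"tx": 0, "ty": 4.5, "tz": 0, "wx": 0, "wy": 0, "wz": 0, "jaw": -0.2}, {"tx": 0, "ty": 4.5, "tz": 0, "wx": 0, "wy": 0, "wz": 0, "jaw": -0.2}, {"tx": 0, "ty": 4.5, "tz": 0, "wx": 0, "wy": 0, "wz": 0, "jaw": -0.2}, {"tx": 0, "ty": 4.5, "tz": 0, "wx": 0, "wy": 0, "wz": 0, "jaw": -0.2}, {"tx": 0, "ty": 4.5, "tz": 0, "wx": 0, "wy": 0, "wz": 0, "jaw": -0.2}, {"tx": 0, "ty": 4.5, "tz": -0.6, "wx": 0, "wy": 0, "wz": 0, "jaw": -0.2}, {"tx": 0, "ty": 0, "tz": 0, "wx": -0.1, "wy": 0, "wz": 0, "jaw": -0.2}, {"tx": 0, "ty": 0, "tz": 0, "wx": -0.1, "wy": 0, "wz": 0, "jaw": -0.2}, {"tx": 0, "ty": 0, "tz": 0, "wx": 0, "wy": 0, "wz": 0, "jaw": -0.2}, {"tx": 0, "ty": 0, "tz": 0, "wx": 0, "wy": 0, "wz": 0, "jaw": -0.2}])

```text
time: 25.75
tool_pos: [511.5, 288.1, 228.8]
tcp_rot: [2.963, 1.571, 3.107]
contact_force: [0.6, -0.1, 0.5]
grip_width: 36.7
```

```bash
python3 look.py 20; python3 - <<'E'
from h import *
o=readout.get_obs();print(o['tool_pos'],o['grip_width'])
w=imaging.capture('wrist');cv2.imwrite('pics/w20.png',w)
np.save('o20.npy',np.array([o['tool_pos'],o['tcp_rot']]))
crop(w,270,150,380,260,5,'pics/w20c.png')
go([510.8,294.5,130],.147)
E
```

```text
25.75 [511.5 288.1 228.8] [ 0.6 -0.1  0.5] 36.686384820678015
[511.62286702 287.83118647 228.89434173] 36.98227349339145
shift cm [9.89 0.67 0.01] turn [-0.002  0.    -0.   ] turn about world z of tool z now 0.145
```

View pics/w20.png

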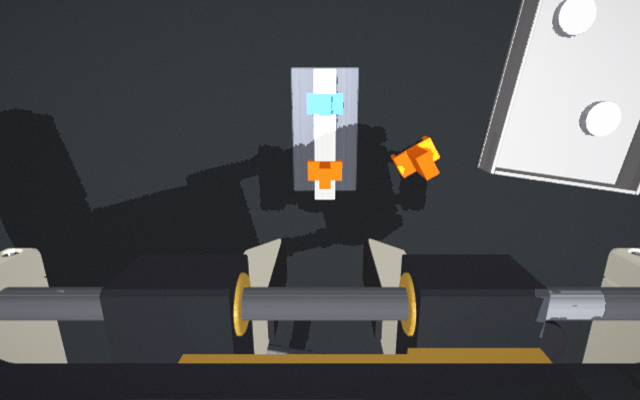

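View pics/d20c.png

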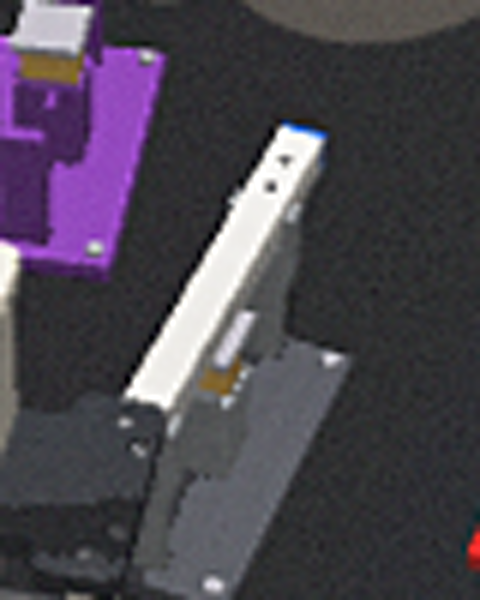

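View pics/s20c.png

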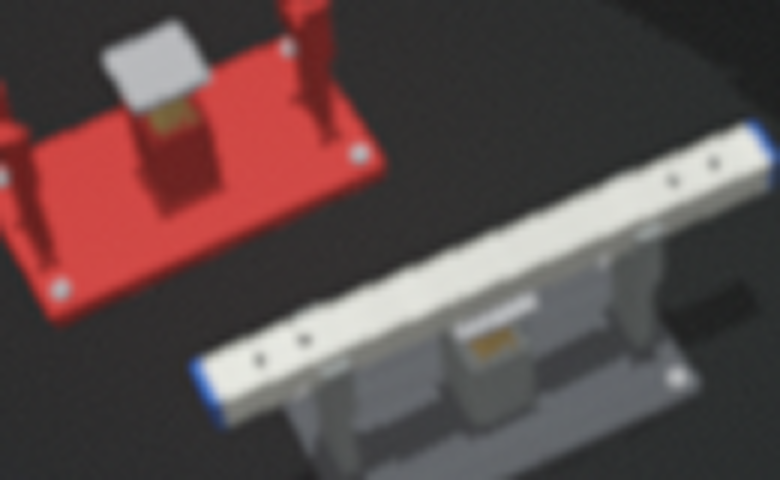

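```bash
python3 - <<'E'
from h import *
w=cv2.imread('pics/w20.png');crop(w,295,150,355,210,9,'pics/w20c.png')
E
```

```text
(no output)
```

View pics/w20c.png

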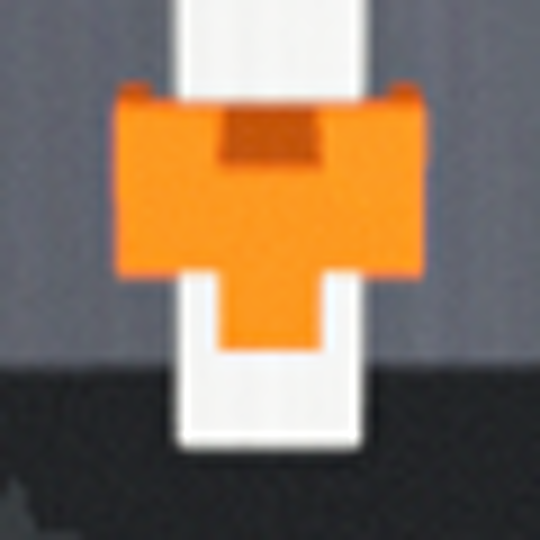

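```bash
python3 - <<'E'
from h import *
def wc(f):
    a=np.load(f);return cam('wrist',dict(tool_pos=a[0],tcp_rot=a[1]))
A=wc('o2.npy');B=wc('o20.npy')
b=(295+270/9,150+258/9)
print(tri(ray(A,326.8,219.9),ray(B,*b)), plane(B,*b,96))
print('crown',plane(B,325,150+102/9,64),plane(B,325,150+277/9,64))
go([510.6,294.6,76],.147)
E
```

```text
(array([510.69003499, 294.37689879,  93.56386278]), [np.float64(0.02008249852273603), np.float64(0.020082498522993812)]) [510.624996   294.94272813  96.        ]
crown [509.34805207 303.97884905  64.        ] [512.03417218 285.52844689  64.        ]
shift cm [ 1.529e+01  6.800e-01 -1.000e-02] turn [-0.002  0.    -0.   ] turn about world z of tool z now 0.145
```

Emit:
arm_command(plan=[{"tx": 4, "ty": 0.7, "tz": 0, "wx": 0, "wy": 0, "wz": 0, "jaw": -0.2}, {"tx": 4, "ty": 0, "tz": 0, "wx": 0, "wy": 0, "wz": 0, "jaw": -0.2}, {"tx": 3, "ty": 0, "tz": 0, "wx": 0, "wy": 0, "wz": 0, "jaw": -0.2}, {"tx": 2, "ty": 0, "tz": 0, "wx": 0, "wy": 0, "wz": 0, "jaw": -0.2}, {"tx": 1.5, "ty": 0, "tz": 0, "wx": 0, "wy": 0, "wz": 0, "jaw": -0.2}, {"tx": 0.8, "ty": 0, "tz": 0, "wx": 0, "wy": 0, "wz": 0, "jaw": -0.2}, {"tx": 0, "ty": 0, "tz": 0, "wx": 0, "wy": 0, "wz": 0, "jaw": -0.2}])

```text
time: 26.6
tool_pos: [510.1, 294.7, 75.0]
tcp_rot: [-2.94, 1.569, -2.794]
contact_force: [-0.5, 0.5, 0.9]
grip_width: 36.7
```

```bash
python3 - <<'E'
from h import *
o=readout.get_obs();print(o['time'],o['tool_pos'],o['grip_width'],o['contact_force'])
cv2.imwrite('pics/w21.png',imaging.capture('wrist'))
d=imaging.capture('side');crop(d,240,230,350,360,4.5,'pics/d21c.png')
s=imaging.capture('scene');crop(s,360,90,460,200,4.5,'pics/s21c.png')
E
```

```text
26.6 [510.12001177 294.7017419   74.97822431] 36.71974087569758 [-0.46104102  0.51178845  0.85373671]
```

View pics/w21.png

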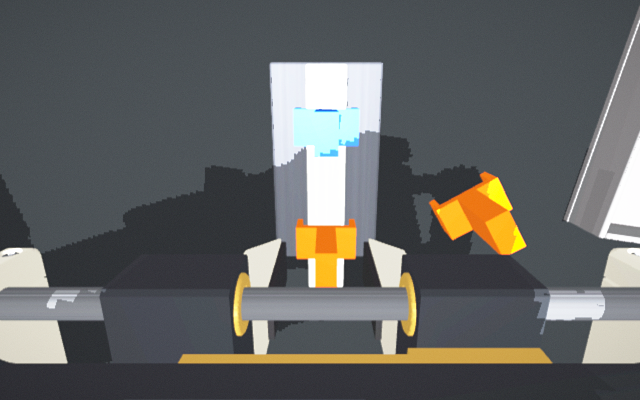

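View pics/d21c.png

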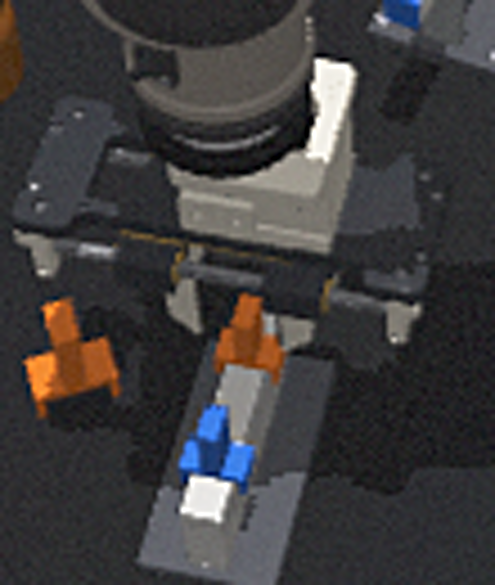

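View pics/s21c.png

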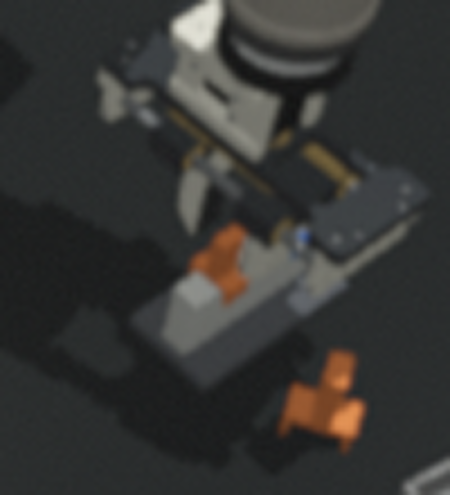

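```bash
python3 - <<'E'
from h import *
o=readout.get_obs();Rm=rpy(o['tcp_rot']);wc=cam('wrist',o)
for n,off,s in (('side',(240,230),4.5),('scene',(360,90),4.5)):
    for y in (-25,-9,0,9):
        print(n,'y',y,[tuple(((proj(cam(n),o['tool_pos']+Rm@[dx,y,z])-off)*s).round(0)) for dx in (0,10,22) for z in (-18,18)])
print([proj(wc,o['tool_pos']+Rm@[dx,y,5]).round(0).tolist() for dx in(-20,) for y in (-9,9)])
E
```

```text
side y -25 [(np.float64(294.0), np.float64(295.0)), (np.float64(224.0), np.float64(281.0)), (np.float64(295.0), np.float64(306.0)), (np.float64(225.0), np.float64(293.0)), (np.float64(295.0), np.float64(319.0)), (np.float64(227.0), np.float64(306.0))]
side y -9 [(np.float64(286.0), np.float64(322.0)), (np.float64(215.0), np.float64(308.0)), (np.float64(287.0), np.float64(333.0)), (np.float64(217.0), np.float64(319.0)), (np.float64(288.0), np.float64(346.0)), (np.float64(218.0), np.float64(333.0))]
side y 0 [(np.float64(281.0), np.float64(337.0)), (np.float64(210.0), np.float64(324.0)), (np.float64(282.0), np.float64(348.0)), (np.float64(212.0), np.float64(335.0)), (np.float64(283.0), np.float64(362.0)), (np.float64(213.0), np.float64(348.0))]
side y 9 [(np.float64(277.0), np.float64(353.0)), (np.float64(205.0), np.float64(339.0)), (np.float64(278.0), np.float64(364.0)), (np.float64(207.0), np.float64(350.0)), (np.float64(279.0), np.float64(377.0)), (np.float64(208.0), np.float64(363.0))]
scene y -25 [(np.float64(174.0), np.float64(253.0)), (np.float64(216.0), np.float64(290.0)), (np.
[... 242 characters left out ...]
.0)), (np.float64(190.0), np.float64(251.0)), (np.float64(232.0), np.float64(287.0)), (np.float64(187.0), np.float64(263.0)), (np.float64(228.0), np.float64(299.0))]
scene y 0 [(np.float64(203.0), np.float64(234.0)), (np.float64(245.0), np.float64(270.0)), (np.float64(201.0), np.float64(244.0)), (np.float64(242.0), np.float64(280.0)), (np.float64(197.0), np.float64(256.0)), (np.float64(238.0), np.float64(292.0))]
scene y 9 [(np.float64(214.0), np.float64(226.0)), (np.float64(256.0), np.float64(262.0)), (np.float64(211.0), np.float64(237.0)), (np.float64(252.0), np.float64(273.0)), (np.float64(208.0), np.float64(249.0)), (np.float64(249.0), np.float64(285.0))]
[[336.0, 288.0], [336.0, 252.0]]
```

Emit:
arm_command(plan=[{"tx": 0, "ty": 0, "tz": 0, "wx": 0, "wy": 0, "wz": 0, "jaw": -1}, {"tx": 0, "ty": 0, "tz": 0, "wx": 0, "wy": 0, "wz": 0, "jaw": -1}, {"tx": 0, "ty": 0, "tz": 0, "wx": 0, "wy": 0, "wz": 0, "jaw": -1}, {"tx": 0, "ty": 0, "tz": 0, "wx": 0, "wy": 0, "wz": 0, "jaw": -1}, {"tx": 0, "ty": 0, "tz": 0, "wx": 0, "wy": 0, "wz": 0, "jaw": -1}, {"tx": 0, "ty": 0, "tz": 0, "wx": 0, "wy": 0, "wz": 0, "jaw": -1}, {"tx": 0, "ty": 0, "tz": 0, "wx": 0, "wy": 0, "wz": 0, "jaw": -1}])

```text
time: 27.45
tool_pos: [510.7, 295.2, 76.1]
tcp_rot: [0.41, 1.57, 0.557]
contact_force: [0.2, 0.5, 3.0]
grip_width: 9.5
```

Emit:
arm_command(plan=[{"tx": -0.5, "ty": 0, "tz": 0, "wx": 0, "wy": 0, "wz": 0, "jaw": -1}, {"tx": -1, "ty": 0, "tz": 0, "wx": 0, "wy": 0, "wz": 0, "jaw": -1}, {"tx": -2, "ty": 0, "tz": 0, "wx": 0, "wy": 0, "wz": 0, "jaw": -1}, {"tx": -3, "ty": 0, "tz": 0, "wx": 0, "wy": 0, "wz": 0, "jaw": -1}, {"tx": -4, "ty": 0, "tz": 0, "wx": 0, "wy": 0, "wz": 0, "jaw": -1}, {"tx": -2, "ty": 0, "tz": 0, "wx": 0, "wy": 0, "wz": 0, "jaw": -1}, {"tx": 0, "ty": 0, "tz": 0, "wx": 0, "wy": 0, "wz": 0, "jaw": -1}, {"tx": 0, "ty": 0, "tz": 0, "wx": 0, "wy": 0, "wz": 0, "jaw": -1}])

```text
time: 28.25
tool_pos: [510.3, 295.0, 201.0]
tcp_rot: [0.421, 1.57, 0.568]
contact_force: [-0.4, 0.3, -1.0]
grip_width: 9.5
```

```bash
python3 - <<'E'
from h import *
o=readout.get_obs();print(o['time'],o['tool_pos'],o['grip_width'],o['contact_force'])
w=imaging.capture('wrist');cv2.imwrite('pics/w22.png',w)
np.save('o22.npy',np.array([o['tool_pos'],o['tcp_rot']]))
d=imaging.capture('side');crop(d,240,210,350,360,4,'pics/d22c.png')
go([500.5-.2,-42.8,200],-.049)
E
```

```text
28.25 [510.30937719 295.02171697 200.95078161] 9.456557414000473 [-0.35266912  0.28420936 -1.03467139]
shift cm [-2.000e-02 -3.325e+01 -5.880e+00] turn [ 0.196 -0.002  0.001] turn about world z of tool z now 0.147
```

View pics/w22.png

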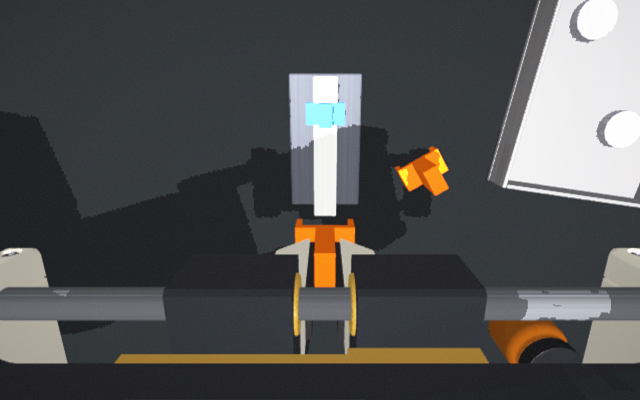

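View pics/d22c.png

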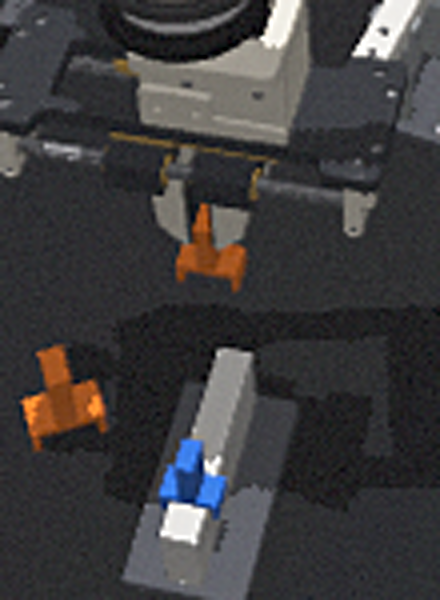

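Emit:
arm_command(plan=[{"tx": -0.9, "ty": -2, "tz": -0.35, "wx": 0, "wy": 0, "wz": 0, "jaw": -1}, {"tx": -0.9, "ty": -4, "tz": -0.7, "wx": 0, "wy": 0, "wz": 0, "jaw": -1}, {"tx": -0.9, "ty": -4, "tz": -0.7, "wx": 0, "wy": 0, "wz": 0, "jaw": -1}, {"tx": -0.8, "ty": -4, "tz": -0.7, "wx": 0, "wy": 0, "wz": 0, "jaw": -1}, {"tx": 0, "ty": -4, "tz": -0.7, "wx": 0, "wy": 0, "wz": 0, "jaw": -1}, {"tx": 0, "ty": -4, "tz": -0.7, "wx": 0, "wy": 0, "wz": 0, "jaw": -1}, {"tx": 0, "ty": -4, "tz": -0.7, "wx": 0, "wy": 0, "wz": 0, "jaw": -1}, {"tx": 0, "ty": -4, "tz": -0.7, "wx": 0, "wy": 0, "wz": 0, "jaw": -1}, {"tx": 0, "ty": -3.3, "tz": -0.65, "wx": 0, "wy": 0, "wz": 0, "jaw": -1}, {"tx": 0, "ty": 0, "tz": 0, "wx": 0.098, "wy": 0, "wz": 0, "jaw": -1}, {"tx": 0, "ty": 0, "tz": 0, "wx": 0.098, "wy": 0, "wz": 0, "jaw": -1}, {"tx": 0, "ty": 0, "tz": 0, "wx": 0, "wy": 0, "wz": 0, "jaw": -1}, {"tx": 0, "ty": 0, "tz": 0, "wx": 0, "wy": 0, "wz": 0, "jaw": -1}])

```text
time: 29.65
tool_pos: [500.5, -42.8, 234.9]
tcp_rot: [2.884, 1.569, 2.838]
contact_force: [1.0, -0.0, -0.2]
grip_width: 9.8
```

```bash
python3 look.py 23; python3 - <<'E'
from h import *
o=readout.get_obs();print(o['tool_pos'],o['grip_width'],rpy(o['tcp_rot'])[:,2])
w=imaging.capture('wrist');cv2.imwrite('pics/w23.png',w)
np.save('o23.npy',np.array([o['tool_pos'],o['tcp_rot']]))
crop(w,260,60,390,310,2.4,'pics/w23c.png')
E
```

```text
29.65 [500.5 -42.8 234.9] [ 1.  -0.  -0.2] 9.802556059372051
[500.72575499 -42.63155359 235.31043312] 9.55826444846485 [ 9.98915767e-01 -4.65436558e-02 -9.88904734e-04]
```

View pics/w23c.png

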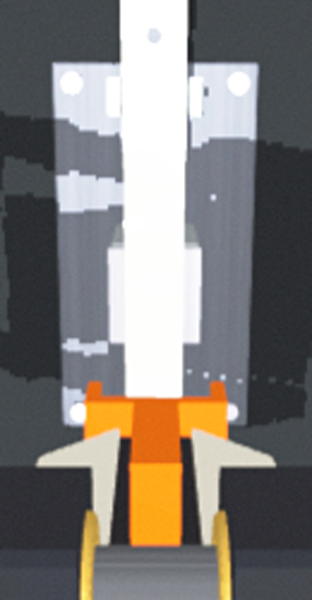

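View pics/d23c.png

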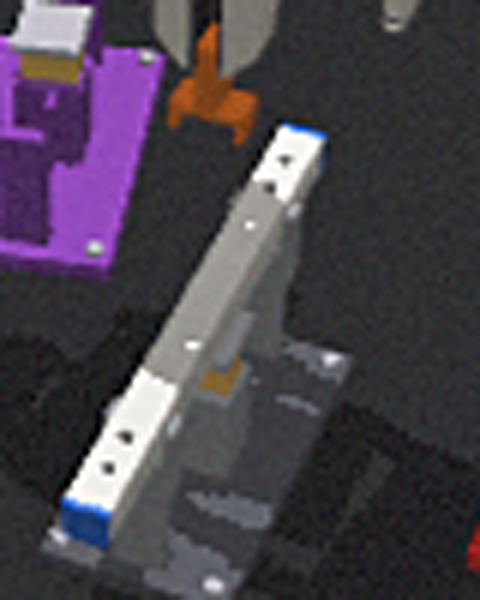

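View pics/s23c.png

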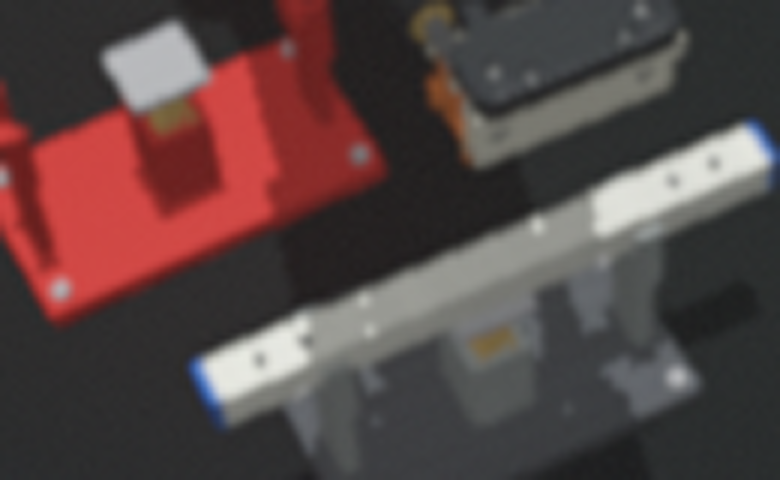

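```bash
python3 - <<'E'
from ends import *
a=np.load('o23.npy');wc=cam('wrist',dict(tool_pos=a[0],tcp_rot=a[1]))
C=lambda u,v:(260+u/2.4,60+v/2.4)
p=plane(wc,*C(154,247),90);q=plane(wc,*C(154,344),90);print(p.round(1),q.round(1),'edge',((p+q)/2).round(1))
t=plane(wc,*C(154.5,300),110);print('tube',t.round(1));t=plane(wc,*C(154.5,380),110);print('tube',t.round(1))
sc=[plane(wc,*C(*k),13) for k in ((71,84),(238,83),(78,412),(232,412))];print('screws c',np.mean(sc,0).round(1))
# marker in hand: crown far top edge row v=400 at dx=+12 ; crown u range 84..228
Rm=rpy(a[1])
for z in (11.5,):
    p,d=ray(wc,*C(156,401));pl=Rm.T@(p-a[0]);dl=Rm.T@d;k=(z-pl[0])/dl[0];print('crown far edge in tool',(pl+k*dl).round(1))
    p,d=ray(wc,*C(156,462));pl=Rm.T@(p-a[0]);dl=Rm.T@d;k=(-20-pl[0])/dl[0];print('tab top far edge in tool',(pl+k*dl).round(1))
E
```

```text
[500.6 -24.2  90. ] [498.9 -61.4  90. ] edge [499.7 -42.8  90. ]
tube [500.1 -39.2 110. ]
tube [498.7 -68.7 110. ]
screws c [499.9 -43.2  13. ]
crown far edge in tool [11.5  9.  -0.2]
tab top far edge in tool [-20.    8.9  -0.2]
```

Emit:
arm_command(plan=[{"tx": 3, "ty": 0, "tz": -0.06, "wx": 0, "wy": 0, "wz": 0, "jaw": -1}, {"tx": 3, "ty": 0, "tz": 0, "wx": 0, "wy": 0, "wz": 0, "jaw": -1}, {"tx": 2, "ty": 0, "tz": 0, "wx": 0, "wy": 0, "wz": 0, "jaw": -1}, {"tx": 1, "ty": 0, "tz": 0, "wx": 0, "wy": 0, "wz": 0, "jaw": -1}, {"tx": 0.5, "ty": 0, "tz": 0, "wx": 0, "wy": 0, "wz": 0, "jaw": -1}, {"tx": 0, "ty": 0, "tz": 0, "wx": 0, "wy": 0, "wz": 0, "jaw": -1}, {"tx": 0, "ty": 0, "tz": 0, "wx": 0, "wy": 0, "wz": 0, "jaw": -1}])

```text
time: 30.5
tool_pos: [501.0, -43.0, 141.7]
tcp_rot: [-0.147, 1.569, -0.195]
contact_force: [-0.0, -0.4, -0.1]
grip_width: 9.3
```

```bash
python3 look.py 24; python3 - <<'E'
from h import *
o=readout.get_obs();print(o['tool_pos'],o['grip_width'],o['contact_force'])
w=imaging.capture('wrist');cv2.imwrite('pics/w24.png',w)
crop(w,260,100,390,310,2.6,'pics/w24c.png')
E
```

```text
30.5 [501.  -43.  141.7] [-0.  -0.4 -0.1] 9.304043365176135
[500.92853628 -43.02562117 141.77347112] 9.445522481728014 [ 0.1512871  -0.07674982  0.1124683 ]
```

View pics/w24c.png

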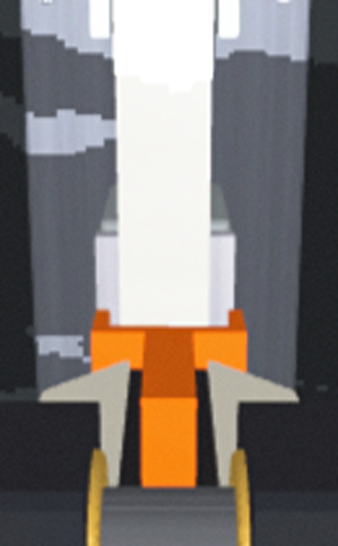

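View pics/d24c.png

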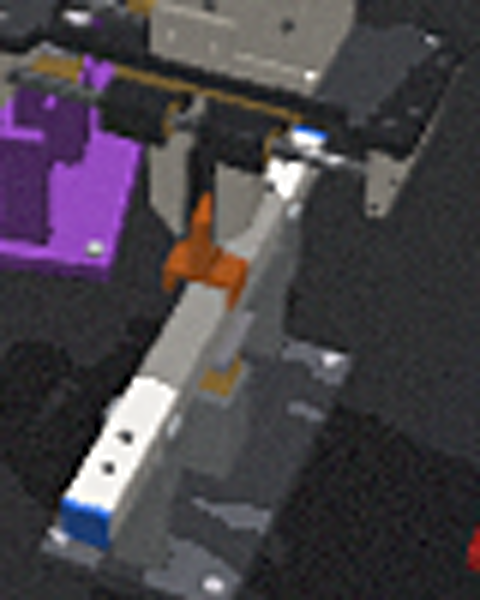

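Emit:
arm_command(plan=[{"tx": 0, "ty": 0, "tz": -0.1, "wx": 0, "wy": 0, "wz": 0, "jaw": -1}, {"tx": 0.4, "ty": 0, "tz": 0, "wx": 0, "wy": 0, "wz": 0, "jaw": -1}, {"tx": 0.4, "ty": 0, "tz": 0, "wx": 0, "wy": 0, "wz": 0, "jaw": -1}, {"tx": 0.3, "ty": 0, "tz": 0, "wx": 0, "wy": 0, "wz": 0, "jaw": -1}, {"tx": 0.2, "ty": 0, "tz": 0, "wx": 0, "wy": 0, "wz": 0, "jaw": -1}, {"tx": 0, "ty": 0, "tz": 0, "wx": 0, "wy": 0, "wz": 0, "jaw": -1}, {"tx": 0, "ty": 0, "tz": 0, "wx": 0, "wy": 0, "wz": 0, "jaw": -1}])

```text
time: 31.35
tool_pos: [499.3, -42.8, 127.8]
tcp_rot: [2.238, 1.571, 2.189]
contact_force: [-0.7, -0.1, 0.5]
grip_width: 9.6
```

```bash
python3 look.py 25; python3 - <<'E'
from h import *
o=readout.get_obs();print(o['tool_pos'],o['grip_width'],o['contact_force'])
w=imaging.capture('wrist');cv2.imwrite('pics/w25.png',w)
crop(w,260,100,390,310,2.6,'pics/w25c.png')
d=cv2.imread('pics/d25.png');crop(d,330,170,370,220,10,'pics/d25d.png')
E
```

```text
31.35 [499.3 -42.8 127.8] [-0.7 -0.1  0.5] 9.562694732033172
[499.43719145 -42.88292908 127.91644988] 9.523084444414831 [0.67489273 0.16607494 0.05269878]
```

View pics/w25c.png

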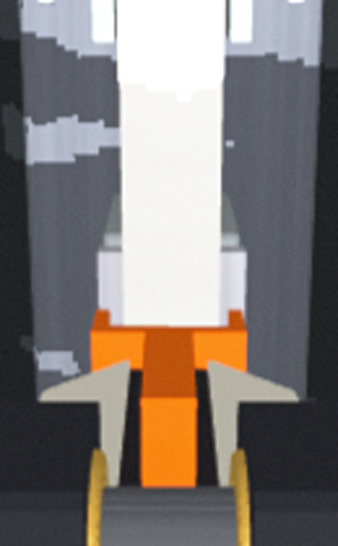

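View pics/d25d.png

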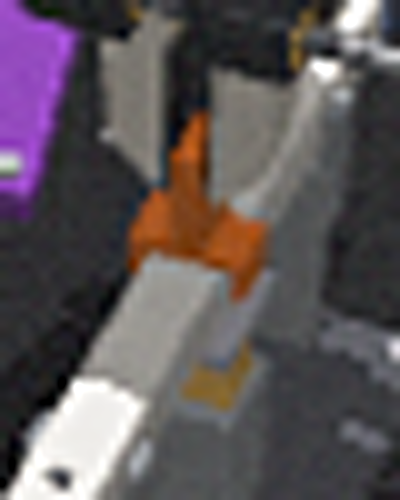

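View pics/s25c.png

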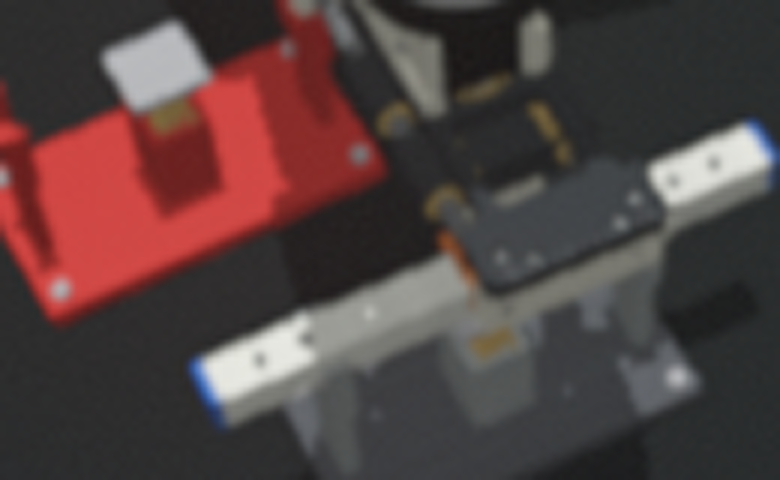

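Emit:
arm_command(plan=[{"tx": 0.05, "ty": 0, "tz": 0, "wx": 0, "wy": 0, "wz": 0, "jaw": -1}, {"tx": 0.05, "ty": 0, "tz": 0, "wx": 0, "wy": 0, "wz": 0, "jaw": -1}, {"tx": 0, "ty": 0, "tz": 0, "wx": 0, "wy": 0, "wz": 0, "jaw": -1}])

```text
time: 31.8
tool_pos: [499.3, -42.8, 126.8]
tcp_rot: [2.262, 1.571, 2.213]
contact_force: [-0.6, -0.4, -0.7]
grip_width: 9.8
```

Emit:
arm_command(plan=[{"tx": 0, "ty": 0, "tz": 0, "wx": 0, "wy": 0, "wz": 0, "jaw": -1}])

```text
time: 31.9
tool_pos: [499.3, -42.9, 126.8]
tcp_rot: [0.994, 1.571, 0.945]
contact_force: [1.0, 0.3, 0.1]
grip_width: 9.7
```

Emit:
arm_command(plan=[{"tx": 0.05, "ty": 0, "tz": 0, "wx": 0, "wy": 0, "wz": 0, "jaw": -1}, {"tx": 0, "ty": 0, "tz": 0, "wx": 0, "wy": 0, "wz": 0, "jaw": -1}])

```text
time: 32.1
tool_pos: [499.3, -42.8, 126.3]
tcp_rot: [1.945, 1.571, 1.896]
contact_force: [0.7, -0.1, 0.1]
grip_width: 9.4
```

Emit:
arm_command(plan=[{"tx": 0.05, "ty": 0, "tz": 0, "wx": 0, "wy": 0, "wz": 0, "jaw": -1}, {"tx": 0, "ty": 0, "tz": 0, "wx": 0, "wy": 0, "wz": 0, "jaw": -1}])

```text
time: 32.3
tool_pos: [499.4, -42.8, 126.0]
tcp_rot: [0.386, 1.57, 0.337]
contact_force: [-0.4, -0.3, 1.2]
grip_width: 9.6
```

Emit:
arm_command(plan=[{"tx": 0.03, "ty": 0, "tz": 0, "wx": 0, "wy": 0, "wz": 0, "jaw": -1}, {"tx": 0, "ty": 0, "tz": 0, "wx": 0, "wy": 0, "wz": 0, "jaw": -1}])

```text
time: 32.5
tool_pos: [499.5, -42.9, 126.0]
tcp_rot: [-0.024, 1.57, -0.073]
contact_force: [-1.2, 0.2, 4.2]
grip_width: 9.6
```

Emit:
arm_command(plan=[{"tx": 0, "ty": 0, "tz": 0, "wx": 0, "wy": 0, "wz": 0, "jaw": -1}])

```text
time: 32.6
tool_pos: [499.5, -42.9, 126.0]
tcp_rot: [-0.014, 1.57, -0.063]
contact_force: [-1.0, 0.4, 5.0]
grip_width: 9.5
```

Emit:
arm_command(plan=[{"tx": -0.04, "ty": 0, "tz": 0, "wx": 0, "wy": 0, "wz": 0, "jaw": -1}, {"tx": 0, "ty": 0, "tz": 0, "wx": 0, "wy": 0, "wz": 0, "jaw": -0.7}, {"tx": 0, "ty": 0, "tz": 0, "wx": 0, "wy": 0, "wz": 0, "jaw": -0.6}, {"tx": 0, "ty": 0, "tz": 0, "wx": 0, "wy": 0, "wz": 0, "jaw": -0.5}, {"tx": 0, "ty": 0, "tz": 0, "wx": 0, "wy": 0, "wz": 0, "jaw": -0.3}, {"tx": 0, "ty": 0, "tz": 0, "wx": 0, "wy": 0, "wz": 0, "jaw": -0.2}, {"tx": 0, "ty": 0, "tz": 0, "wx": 0, "wy": 0, "wz": 0, "jaw": -0.2}, {"tx": 0, "ty": 0, "tz": 0, "wx": 0, "wy": 0, "wz": 0, "jaw": -0.2}])

```text
time: 33.4
tool_pos: [499.3, -42.8, 125.9]
tcp_rot: [1.135, 1.571, 1.086]
contact_force: [-0.7, -0.0, 0.4]
grip_width: 36.5
```

```bash
python3 - <<'E'
from h import *
o=readout.get_obs();print(o['time'],o['tool_pos'],o['grip_width'],o['contact_force'])
w=imaging.capture('wrist');cv2.imwrite('pics/w26.png',w)
crop(w,220,100,430,310,2.6,'pics/w26c.png')
E
```

```text
33.4 [499.32523513 -42.84757977 125.91283042] 36.49473605748336 [-0.65410539 -0.04044124  0.35871643]
```

View pics/w26c.png

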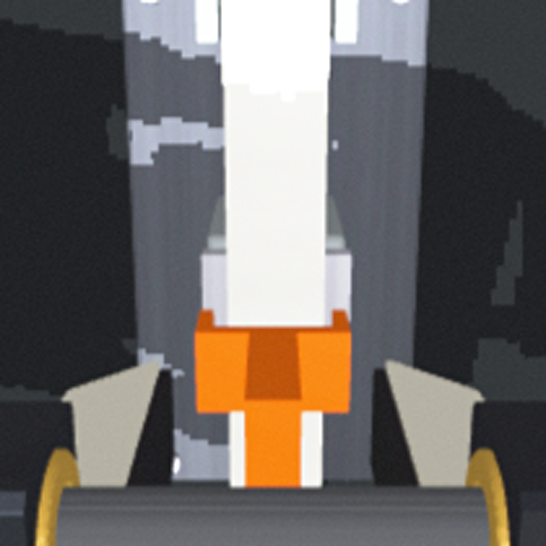

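Released cleanly; the fingers are clear of the tab. Raising straight up and moving off towards +x/+y to inspect.

Emit:
arm_command(plan=[{"tx": -0.5, "ty": 0, "tz": 0, "wx": 0, "wy": 0, "wz": 0, "jaw": -0.2}, {"tx": -1.5, "ty": 0, "tz": 0, "wx": 0, "wy": 0, "wz": 0, "jaw": -0.2}, {"tx": -3, "ty": 0, "tz": 0, "wx": 0, "wy": 0, "wz": 0, "jaw": -0.2}, {"tx": -4, "ty": 0, "tz": 0, "wx": 0, "wy": 0, "wz": 0, "jaw": -0.2}, {"tx": -3, "ty": 0, "tz": 0, "wx": 0, "wy": 0, "wz": 0, "jaw": -0.2}, {"tx": 0, "ty": -4, "tz": 0, "wx": 0, "wy": 0, "wz": 0, "jaw": -0.2}, {"tx": 0, "ty": -4, "tz": 0, "wx": 0, "wy": 0, "wz": 0, "jaw": -0.2}, {"tx": 0, "ty": 0, "tz": 0, "wx": 0, "wy": 0, "wz": 0, "jaw": -0.2}, {"tx": 0, "ty": 0, "tz": 0, "wx": 0, "wy": 0, "wz": 0, "jaw": -0.2}, {"tx": 0, "ty": 0, "tz": 0, "wx": 0, "wy": 0, "wz": 0, "jaw": -0.2}])

```text
time: 34.45
tool_pos: [495.3, -122.1, 246.0]
tcp_rot: [1.885, 1.57, 1.836]
contact_force: [-0.6, -0.6, -0.5]
grip_width: 36.9
```

```bash
python3 look.py 27; python3 - <<'E'
from h import *
o=readout.get_obs();print(o['tool_pos'],o['contact_force'])
w=imaging.capture('wrist');cv2.imwrite('pics/w27.png',w)
np.save('o27.npy',np.array([o['tool_pos'],o['tcp_rot']]))
crop(w,260,10,390,230,2.7,'pics/w27c.png')
E
```

```text
34.45 [ 495.3 -122.1  246. ] [-0.6 -0.6 -0.5] 36.86989241883357
[ 495.40635675 -121.77987191  245.96165847] [-0.16840625  0.3405469   0.62020245]
```

View pics/w27c.png

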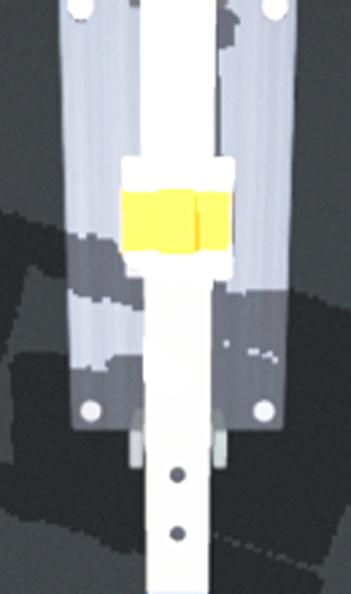

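View pics/d27c.png

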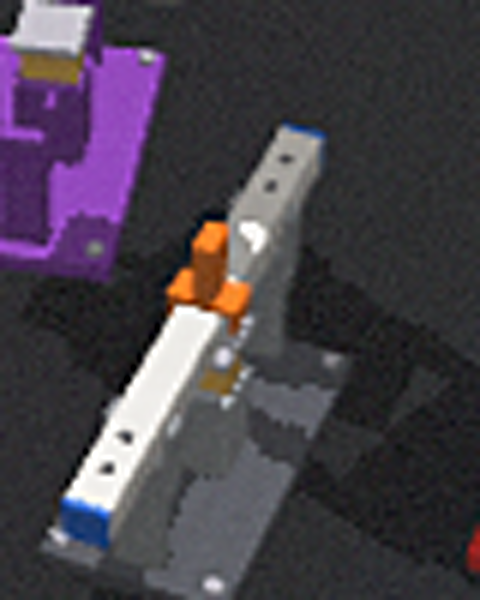

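View pics/s27c.png

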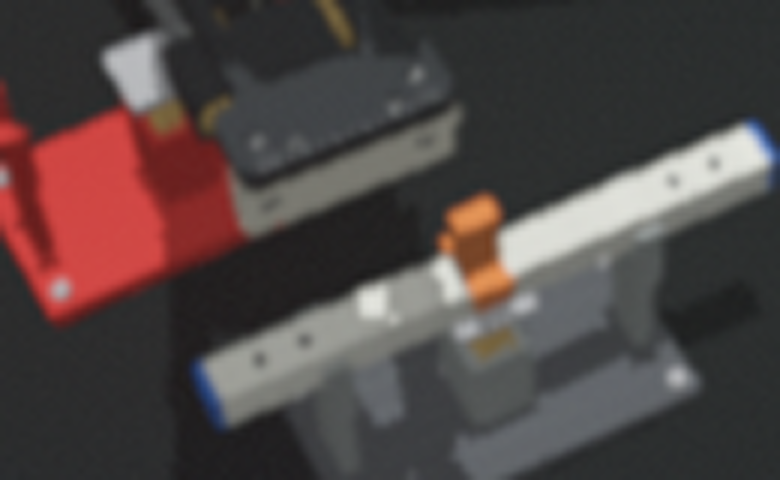

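```bash
python3 - <<'E'
from ends import *
lean((713,163),(107,468),(260,360),(286,159))
a=np.load('o27.npy');wc=cam('wrist',dict(tool_pos=a[0],tcp_rot=a[1]))
C=lambda u,v:(260+u/2.7,10+v/2.7)
m=(plane(wc,*C(176,252),114)+plane(wc,*C(176,191),114))/2
# tab leaning? plate
q=(plane(wc,*C(178,157),90)+plane(wc,*C(178,280),90))/2
t=plane(wc,*C(178.5,300),110)
print('crown',m.round(1),((m-E)@ax).round(1),'plate',q.round(1),((q-E)@ax).round(1),'tube',t.round(1))
s=cv2.imread('pics/s27.png');cv2.imwrite('pics/s27f.png',s)
E
```

```text
[505.7  67.4 107. ] [ 495.3 -142.5  105.6] [0.5 1. ] L 210.2 lean 0.007 mid along 5.3 mid z 106.3
crown [499.1 -43.8 114. ] -1.0 plate [499.8 -43.1  90. ] -0.3 tube [498.8 -66.7 110. ]
```

View pics/s27f.png

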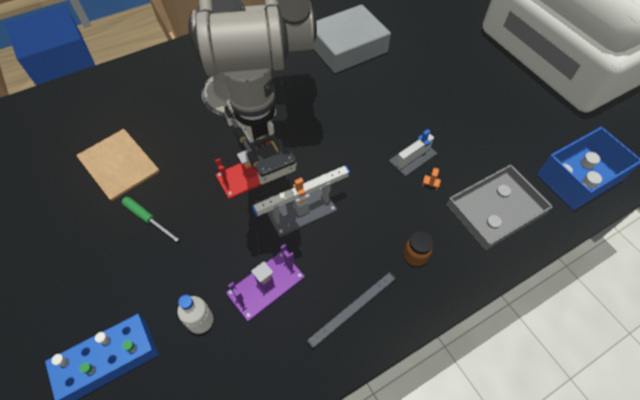

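The saddle sits about 1 mm from the edge line, the tube measures level at about 0.007 rad, the bystanders look unmoved and the arm is clear. I'm handing in.

```bash
python3 -c "
from plant import bot
print(bot.close_job())"
```

```text
the job is handed in; nothing more can be done
None
```

The white tube is balanced on the knife edge with the orange saddle astride it, and the job is handed in at about 34.5 s of the 72 s allowed.

**What I did**
- I pushed the tube's -y end towards +y with closed fingers, about 48 mm in all. When I backed off, it stayed level by itself.
- I then took the smaller orange saddle off the dock, lowered it over the edge until the wrist force reached about 5 N, released it and moved the arm clear.

**Last checks**
- **Tube lean:** about 0.007 rad against a limit of 0.04, and unchanged after the saddle was placed.
- **Saddle position:** about 1 mm from the edge line along the tube and about 1 mm off the tube's centreline across it.
- **Bystanders:** they look unmoved in the last scene picture. I judged this by eye and did not measure it.

**What went wrong or disagreed**
- **First push:** it passed over the tube without touching. In the pictures the fingertips end about at the TCP, not 22 mm ahead as the text says, so I went lower.
- **Tube out of its guide:** during the next pushes the tube's +y end climbed onto a fork cheek and the tube turned sideways. I straightened it with loosely closed fingers at that end, without lifting it, and it dropped back into the fork.
- **Height bias:** the two-camera hole heights read about 4 mm low at both ends of the tube, and the starting lean read 0.142 rad against the stated 0.13. The lean could therefore be off by about 0.01 rad.

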